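Load the dry-block incubator, shut its hood and lock it on with the key

ROBOT

A 7-joint arm with a two-finger parallel gripper is mounted at the origin on the work surface. World frame = base frame: x ahead of the robot, y to its left, z up, the work surface at z = 0. Lengths are in m, angles in rad, forces in N, time in s.
With the tool pointing down it reaches from about 0.4 to 0.85 m from the base axis. Payload 4.5 kg.
Tool frame: the origin (TCP) lies between the finger pads; the fingertips stand ahead of it and the grasp point (between the pads) lies 8 mm behind it (finger_overhang is the z of the fingertips in the tool frame, in m); z points along the fingers, y is the line along which they close (so a half turn about z gives the same grasp; the last joint's range is limited). The gripper opens to 88 mm and grips with 3 to 60 N. Pads are 18 mm wide; open, the fingers measure 123 mm over their backs; the gripper's body (75 mm by 187 mm) begins 45 mm behind the grasp point.
Start: joints at [-1.079, 0.689, -0.195, 1.565, 0.157, 0.902, -0.215], TCP at [0.276, 0.561, 0.25] pointing down, gripper open.
Joint ranges: [-3.01, 3.01], [-0.46, 2.08], [-1.47, 1.51], [0.13, 2.56], [-1, 4.14], [0.04, 2.09], [-2.66, 2.66]. Speed limits (rad/s): [2.57, 2.57, 3.14, 3.14, 3.14, 3.14, 3.14].

INTERFACE

Orientations are given as [roll, pitch, yaw] about the fixed x, y, z axes, in that order (R = Rz(yaw) Ry(pitch) Rx(roll)).
In Python, from workcell import state, snapshot, job_done, finger_overhang gives the robot as it stands. The module is installed in compiled form; this text tells all that it offers.
- The arm moves only by the shell command python3 -m pendant 'ROWS' [FORCE]. ROWS is JSON, a list of rows, each an object with "angular": the turn, a rotation vector about the tool's x, y, z scaled (see below), a list of three; "translation": the shift along the tool's x, y, z scaled (see below), a list of three; "claw": the opening, from -1 (shut) to 1 (fully open), so that 0 is half open. A call has exactly 8 rows; each row is the pose to reach, as a shift and turn from the pose commanded when the call began, along the tool's axes at that moment; what a row does not reach only later rows make up. The controller multiplies each number of a shift by 0.2 m and each number of a turn by 0.5 rad. A row lasts 1/10 s, in which the tool goes at most 50 mm and 8.59 degrees, less where a joint would pass 70% of its speed; a pose out of reach is approached as far as the arm can. A call with a number of a shift or a turn outside -1 to 1 is refused whole. A call with a gripper value outside its range is refused whole. The fingers move at their own pace and stop on an object; FORCE is the grip in N (left out, the last holds). Time passes only in rows, so rows that repeat a pose let the fingers close, or fill a call up. It gives the time, the measured TCP pose, the force, the opening and the grip force at its end, in the units of the state.
- state(): the state, without advancing time (a new reading comes with each control period).
- snapshot(name): name is "scene" or "top" or "wrist"; returns a dict with "img" (420x560x3 uint8, red, green, blue), "z_map" (420x560 float32, m along the optical axis (not along the pixel's ray), 0 where there is no reading), "fx", "fy", "cx", "cy" (pixels), "xyz" and "attitude" of the camera in the world. Camera axes: x right, y up, looking along -z (the intrinsics and any distortion apply to the point x, -y, -z); pixel columns grow to the right and rows downward; lengths in m; the calibration is good to about 2 mm. A picture is of the moment at which its call begins.
- job_done(): hands the job in; it is judged then, once.
The state is a dict: "time": time; "q": joint angles; "joint_velocities": joint speeds; "effort": joint torques, N m; "tool_pos": TCP position; "tcp_rot": TCP orientation; "ft_force": force on the tool from outside, world axes, zero at the start; "ft_torque": the same for the moment, N m; "width": finger opening in m; "gripper_force": force on a finger pad.
Only numpy, scipy, OpenCV 4.12 (cv2) and the standard library are available. Lean on these libraries where they do the work, as an engineer would, in place of code of your own. Each camera call takes 0.05 s, during which the arm holds its last target. There are 200 camera calls.

TASK

Put every sample jar on the bench upright into the incubator, one to a pocket and fully down. Then close the hood and press its front down until it snaps past the catch and is fully shut, and only after that put the key from its stand fully into the key switch and turn it clockwise as far as it goes, leaving the key in the switch. Leave the bottle, the beaker and the grey box beside the work where they are.

Things in the scene. Friction and masses are not known exactly. Their poses are not given: they have to be found in the camera images.
- incubator: white bench-top dry-block incubator, fixed. Footprint 205 mm along its x, from y = -175 to +87 mm along its y. Origin on the bench under the middle of the pocket rack, z up. On its -y side is the control deck (top at z = 40 mm) with the key switch at x = 0, y = -138 mm; on its +y side the hood is hinged. Between rack and switch stands the grey catch housing, 60 mm wide (x), from y = -93 to -81 mm, top 66 mm above the bench
- rack (a point): centre of the pocket rack, at the height of the pocket floors (35 mm above the bench); axes as the incubator's. Aluminium rack of 6 square pockets, 3 along x by 2 along y, centres at x = -55, 0, +55 mm and y = -28, +28 mm, each 49 to 50 mm wide with 6 mm partitions 21 mm high, open at the top, outer rim 25 mm above the pocket floor. The surrounding casing ends level with the rim
- hood (a joint): angle of the clear plastic hood (190 mm along the incubator's x, 140 mm front to back, 45 mm high, 0.3 kg) in rad: 0 fully shut, about 1.6 to 1.85 open at the start, 1.95 at most. The stiff hinge (0.32 N m of friction) keeps it wherever it is left. Between about 0.09 and 0.04 rad a spring catch at the front resists with some 10 to 15 N at the front edge, then it snaps down to 0
- hood_hinge (a point): middle of the hood's hinge line, on the fixed casing, 60 mm above the bench and 77 mm to +y of the rack centre; the hinge line runs along this point's x. The hood reaches 142 mm from it towards -y when shut (its flat top is then 45 mm above the hinge line); it opens by the -y edge rising up and over towards +y
- hood_edge (a point): point on the outer face of the hood's flat top, centred, 130 mm from the hinge line (12 mm from the front edge) and 45 mm off the plane through the hinge line; moves with the hood; its z axis is the outward normal of the top (up when shut). A grey tab, 70 mm wide, 7 mm thick, sticks out 19 mm from the front wall below here, 30 mm from the hinge plane
- lock (a joint): angle of the key switch's steel cylinder in rad: 0 to 0.15 at the start, grows clockwise seen from above, stop at 1.3. Friction 0.05 N m, stays where it is left
- lock_slot (a point): centre of the key slot's mouth, on the top face of the steel lock cylinder (40 mm diameter, flush in a dark square housing of 60 mm), 75 mm above the bench, z up; turns with the cylinder. The slot is 16 mm along this point's x and 8 mm along its y, 30 mm deep, straight down, with a 2 mm chamfer
- key: steel key standing upright in its stand, 60 g. Blade 14 mm (its x) by 6 mm (its y), 26 mm long with a slightly tapered tip, then a round shoulder of 22 mm diameter from 26 to 30 mm, then a flat bow 34 mm (x) by 8 mm thick (y) from 30 to 66 mm. Origin at the tip of the blade, on its axis, z up towards the bow. It fits the slot either way round; fully in, the shoulder rests on the cylinder's face with the tip 26 mm below it
- stand: black square key stand, 60 x 60 x 35 mm, fixed to the bench, with a slot like the lock's in which the key stands (tip 9 mm above the bench, shoulder on the stand's top). Origin at the centre of its underside
- jar1: squat amber glass sample jar standing upright: body 42 mm diameter and 32 mm high, topped by a narrower black screw cap 26 mm diameter and 22 mm high (54 mm overall), about 90 g. Origin at the centre of its underside, z up. There are 3 to 5 jars; an absent one reads None
- jar2: squat amber glass sample jar standing upright: body 42 mm diameter and 32 mm high, topped by a narrower black screw cap 26 mm diameter and 22 mm high (54 mm overall), about 90 g. Origin at the centre of its underside, z up. There are 3 to 5 jars; an absent one reads None
- jar3: squat amber glass sample jar standing upright: body 42 mm diameter and 32 mm high, topped by a narrower black screw cap 26 mm diameter and 22 mm high (54 mm overall), about 90 g. Origin at the centre of its underside, z up. There are 3 to 5 jars; an absent one reads None
- jar4: squat amber glass sample jar standing upright: body 42 mm diameter and 32 mm high, topped by a narrower black screw cap 26 mm diameter and 22 mm high (54 mm overall), about 90 g. Origin at the centre of its underside, z up. There are 3 to 5 jars; an absent one reads None
- jar5: squat amber glass sample jar standing upright: body 42 mm diameter and 32 mm high, topped by a narrower black screw cap 26 mm diameter and 22 mm high (54 mm overall), about 90 g. Origin at the centre of its underside, z up. There are 3 to 5 jars; an absent one reads None
- media_bottle: bystander: bottle with a blue cap, 72 mm diameter, 160 mm high; origin at the centre of its underside
- beaker: bystander: glass beaker, 70 mm diameter, 85 mm high; origin at the centre of its underside
- pipette_box: bystander: grey closed box, 110 x 70 x 50 mm; origin at the centre of its underside
Things that resemble listed ones, but are neither listed nor needed, are in the scene too. Of the things like the key, leave any that is orange; of the rest the smaller one is meant.

How it is judged:
On the way, in this order (a step that is already met when the one before it is completed fails the run):
1. every jar present stands fully down in a pocket, the hood still open (z of jar1 in the frame of rack between -0.006 and 0.006 m and x of jar1 in the frame of rack between -0.08 and 0.08 m and y of jar1 in the frame of rack between -0.054 and 0.054 m and angle between each of jar1, jar2, jar3, jar4, jar5's own z axis and vertical below 0.15 rad and z of jar2 in the frame of rack between -0.006 and 0.006 m and x of jar2 in the frame of rack between -0.08 and 0.08 m and y of jar2 in the frame of rack between -0.054 and 0.054 m and z of jar3 in the frame of rack between -0.006 and 0.006 m and x of jar3 in the frame of rack between -0.08 and 0.08 m and y of jar3 in the frame of rack between -0.054 and 0.054 m and z of jar4 in the frame of rack between -0.006 and 0.006 m and x of jar4 in the frame of rack between -0.08 and 0.08 m and y of jar4 in the frame of rack between -0.054 and 0.054 m and z of jar5 in the frame of rack between -0.006 and 0.006 m and x of jar5 in the frame of rack between -0.08 and 0.08 m and y of jar5 in the frame of rack between -0.054 and 0.054 m and value of joint hood above 0.1 rad), for 0.2 s.
2. the hood is shut past its catch (value of joint hood below 0.02 rad), for 0.2 s.
3. the key is fully in the switch and turned clockwise to the stop (value of joint lock above 1.15 rad and z of key in the frame of lock_slot below -0.021 m and horizontal distance between key and lock_slot below 0.004 m and angle between key's own z axis and vertical below 0.15 rad), for 0.2 s.
At the end, for the whole second after the job is handed in: Every jar present stands upright (within 0.15 rad) on the floor of a pocket (within 6 mm), the hood is shut (below 0.02 rad), the key's tip is at least 21 mm below the cylinder's face and within 4 mm of its axis, the lock is turned past 1.15 rad, and all is at rest (all of step 3 and z of jar1 in the frame of rack between -0.006 and 0.006 m and x of jar1 in the frame of rack between -0.08 and 0.08 m and y of jar1 in the frame of rack between -0.054 and 0.054 m and angle between each of jar1, jar2, jar3, jar4, jar5's own z axis and vertical below 0.15 rad and z of jar2 in the frame of rack between -0.006 and 0.006 m and x of jar2 in the frame of rack between -0.08 and 0.08 m and y of jar2 in the frame of rack between -0.054 and 0.054 m and z of jar3 in the frame of rack between -0.006 and 0.006 m and x of jar3 in the frame of rack between -0.08 and 0.08 m and y of jar3 in the frame of rack between -0.054 and 0.054 m and z of jar4 in the frame of rack between -0.006 and 0.006 m and x of jar4 in the frame of rack between -0.08 and 0.08 m and y of jar4 in the frame of rack between -0.054 and 0.054 m and z of jar5 in the frame of rack between -0.006 and 0.006 m and x of jar5 in the frame of rack between -0.08 and 0.08 m and y of jar5 in the frame of rack between -0.054 and 0.054 m and value of joint hood below 0.02 rad and linear speed of each of jar1, jar2, jar3, jar4, jar5, key below 0.03 m/s); the robot touches nothing.
It fails at once if the media_bottle is shoved more than 4 cm or knocked over (distance of media_bottle from where it was at the start of the episode above 0.04 m or angle between media_bottle's own z axis and vertical above 0.5 rad).
It fails at once if the beaker is shoved more than 4 cm or knocked over (distance of beaker from where it was at the start of the episode above 0.04 m or angle between beaker's own z axis and vertical above 0.5 rad).
It fails at once if the pipette_box is shoved more than 4 cm or knocked over (distance of pipette_box from where it was at the start of the episode above 0.04 m or angle between pipette_box's own z axis and vertical above 0.5 rad).
It fails at once if the lock cylinder is turned without the key in it (value of joint lock above 0.4 rad and horizontal distance between key and lock_slot above 0.02 m).
It fails at once if the key is put into the switch while the hood is still open (value of joint hood above 0.1 rad and horizontal distance between key and lock_slot below 0.006 m and z of key in the frame of lock_slot below -0.015 m).
Of jar1, jar2, jar3, jar4, jar5 only 3 to 5 are there at a start; the rules pass over those that are not, and their reading is None.
At some moment in a run one of jar1, jar2, jar3, jar4, jar5 may be knocked a few centimetres aside while the robot is not near it.
It also fails if it takes over 210 s, if anything falls off the work surface, if the arm or the gripper's body presses on something with over 40 N, if the wrist force passes 120 N, or if a joint passes its speed limit or range.

## Working session

There is one attempt and no reset: what is moved stays moved. The work goes in short steps, Python scripts to look and compute and a shell command to move; the robot and the scene stay as the last step left them, time stands still between calls to the robot, and variables do not carry over. Pictures are saved under pics/ and viewed, at most 14 in all, crops included, and the job is handed in when it is done.

```bash
mkdir -p pics; cat > h.py <<'E'
import numpy as np, cv2
from scipy.spatial.transform import Rotation as R
from workcell import state, snapshot, job_done, finger_overhang
def snap(n,save=None):
    s=snapshot(n)
    if save: cv2.imwrite('pics/%s.png'%save,s['img'][:,:,::-1])
    np.savez('last_%s.npz'%n,**{k:s[k] for k in s}); return s
def last(n): return dict(np.load('last_%s.npz'%n))
def cloud(s):
    z=s['z_map']; v,u=np.mgrid[:z.shape[0],:z.shape[1]]
    p=np.stack([(u-s['cx'])/s['fx']*z,-(v-s['cy'])/s['fy']*z,-z],-1)
    w=p@rot(s['attitude']).T+s['xyz']; w[z==0]=np.nan; return w
def rot(a):
    a=np.asarray(a)
    return a if a.shape==(3,3) else R.from_euler('xyz',a).as_matrix() if a.size==3 else R.from_quat(a).as_matrix()
def tool():
    s=state(); return np.array(s['tool_pos']), rot(s['tcp_rot'])
E
python3 - <<'E'
from h import *
print(finger_overhang, state())
for n in ('scene','top','wrist'):
    s=snap(n,n+'0'); print(n,s['fx'],s['cx'],s['cy'],s['xyz'],s['attitude'],[k for k in s])
E
```

```text
0.011 {'time': 0.0, 'q': array([-1.07921869,  0.68995574, -0.19450919,  1.56631975,  0.15730104,
        0.90249482, -0.21506009]), 'joint_velocities': array([-0.00081475, -0.00171314,  0.00226195,  0.00056056, -0.00086218,
       -0.00064094, -0.00044569]), 'effort': array([-7.13641512e-04, -5.27562976e+01, -1.26722250e+00, -1.53432977e+01,
       -5.26832405e-02,  6.54719493e-03,  1.62310712e-04]), 'tool_pos': array([0.27600352, 0.56008971, 0.24893399]), 'tcp_rot': array([-3.13981123e+00,  1.34961928e-04,  2.68393341e+00]), 'ft_force': array([ 1.40488346, -0.20871064, -0.19409984]), 'ft_torque': array([0.00251782, 0.05424943, 0.01834381]), 'gripper_force': 0.0, 'width': 0.08826113725147595}
scene 412.83221135962606 277.628349893444 206.311082878548 [1.09430941 0.03038616 0.77693698] [0.64011893 0.00533775 1.68790503] ['img', 'z_map', 'fx', 'fy', 'cx', 'cy', 'xyz', 'attitude']
top 403.4543190643009 276.3589184043241 212.93176345792983 [0.48419155 0.00510884 0.91073383] [ 0.13336619 -0.03665484 -1.55057596] ['img', 'z_map', 'fx', 'fy', 'cx', 'cy', 'xyz', 'attitude']
wrist 343.017265342358 282.45978437370655 203.6646381982005 [0.21758022 0.58927928 0.38426355] [-0.2588757   0.00292634  1.11389882] ['img', 'z_map', 'fx', 'fy', 'cx', 'cy', 'xyz', 'attitude']
```

View pics/top0.png

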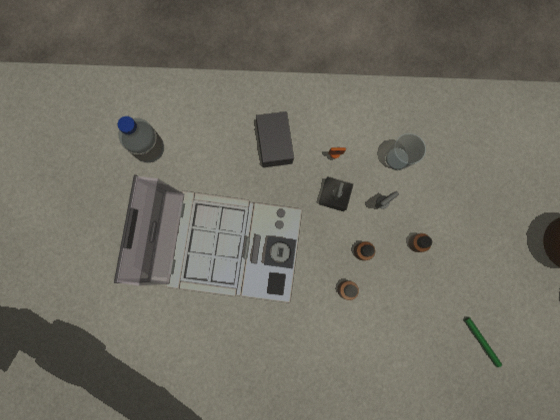

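View pics/scene0.png

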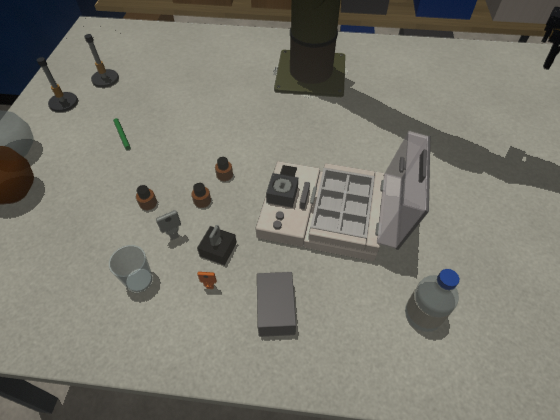

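The top view shows three jars (caps at about (368,251), (424,242), (350,290)), with the incubator centred near (215,245) and its hood open to the left. The key in its black stand is at (337,191), the larger grey lookalike at (387,200) and the orange one at (337,153). Next I'll use depth for positions.

```bash
python3 - <<'E'
from h import *
for n,pts in (('top',dict(j1=(367,251),j2=(423,242),j3=(349,290),key=(340,188),big=(389,199),stand=(328,204),lock=(280,252),bench=(320,320))),
              ('scene',dict(j1=(200,188),j2=(143,191),j3=(223,162),key=(215,236),big=(168,220),lock=(283,186),stand=(205,244)))):
    s=last(n); w=cloud(s)
    for k,(u,v) in pts.items(): print(n,k,w[v,u].round(4))
w=cloud(last('top'))
# jar caps: points with z 0.045..0.06 near bench region
from scipy import ndimage as nd
for name,n in (('top','top'),('scene','scene')):
    w=cloud(last(n)); 
    m=(w[...,2]>0.046)&(w[...,2]<0.066)
    l,c=nd.label(m)
    for i in range(1,c+1):
        q=w[l==i]
        if len(q)>25: print(n,len(q),q.mean(0).round(4),np.ptp(q,axis=0).round(3), [int(x) for x in np.argwhere(l==i).mean(0)[::-1]])
for n in ('top','scene'):
    s=last(n); 
    big=cv2.resize(s['img'][150:310,230:440] if n=='top' else s['img'][120:300,130:330],None,fx=3.5,fy=3.3,interpolation=cv2.INTER_CUBIC)
    cv2.imwrite('pics/%scrop.png'%n,cv2.convertScaleAbs(big[:,:,::-1],alpha=1.6))
E
```

```text
top j1 [ 0.5228 -0.2194  0.0531]
top j2 [ 0.5447 -0.3413  0.0532]
top j3 [ 0.4402 -0.1797  0.0563]
top key [ 0.6538 -0.1573  0.0746]
top big [ 0.6309 -0.2584  0.0859]
top stand [ 0.6259 -0.1391  0.0303]
top lock [ 0.5169 -0.0338  0.0442]
top bench [ 0.3708 -0.1273 -0.0012]
scene j1 [ 0.5284 -0.2169  0.0538]
scene j2 [ 0.5507 -0.343   0.0529]
scene j3 [ 0.4421 -0.1814  0.0515]
scene key [ 0.6561 -0.1543  0.0623]
scene big [ 0.6363 -0.2561  0.075 ]
scene lock [ 0.5094 -0.0302  0.0634]
scene stand [ 0.6618 -0.1779  0.0359]
top 1502 [ 0.7715 -0.0168  0.0498] [0.118 0.084 0.009] [274, 136]
top 114 [0.7303 0.2509 0.0565] [0.053 0.051 0.02 ] [150, 149]
top 148 [ 0.7584 -0.3223  0.0568] [0.054 0.049 0.02 ] [412, 145]
top 75 [ 0.7418 -0.1529  0.0593] [0.008 0.034 0.019] [336, 149]
top 71 [ 0.725  -0.2855  0.0568] [0.042 0.043 0.02 ] [396, 159]
top 5012 [0.5366 0.1523 0.0597] [0.218 0.199 0.02 ] [191, 240]
top 47 [ 0.6023 -0.0335  0.0481] [0.016 0.015 0.005] [280, 212]
top 223 [ 0.5519 -0.6237  0.0561] [0.101 0.036 0.02 ] [551, 241]
top 46 [ 0.5774 -0.0312  0.0479] [0.015 0.015 0.005] [279, 22
[... 1059 characters left out ...]
 0.0559] [0.044 0.064 0.02 ] [280, 199]
scene 37 [0.5498 0.0165 0.0562] [0.01  0.013 0.018] [302, 204]
scene 40 [ 0.5769 -0.0301  0.0477] [0.017 0.016 0.004] [279, 214]
scene 118 [ 0.6367 -0.2566  0.0557] [0.029 0.037 0.02 ] [169, 225]
scene 37 [ 0.6009 -0.0335  0.0475] [0.016 0.016 0.004] [276, 223]
scene 57 [ 0.6548 -0.1549  0.0566] [0.031 0.014 0.019] [215, 236]
scene 212 [ 0.7264 -0.3217  0.0563] [0.051 0.051 0.02 ] [125, 259]
scene 149 [ 0.7614 -0.2868  0.0561] [0.048 0.048 0.02 ] [136, 276]
scene 123 [ 0.7447 -0.1536  0.059 ] [0.009 0.034 0.019] [206, 275]
scene 2007 [ 0.7742 -0.0159  0.0491] [0.118 0.084 0.007] [275, 299]
scene 215 [0.7741 0.2557 0.0559] [0.052 0.065 0.02 ] [423, 313]
```

View pics/topcrop.png

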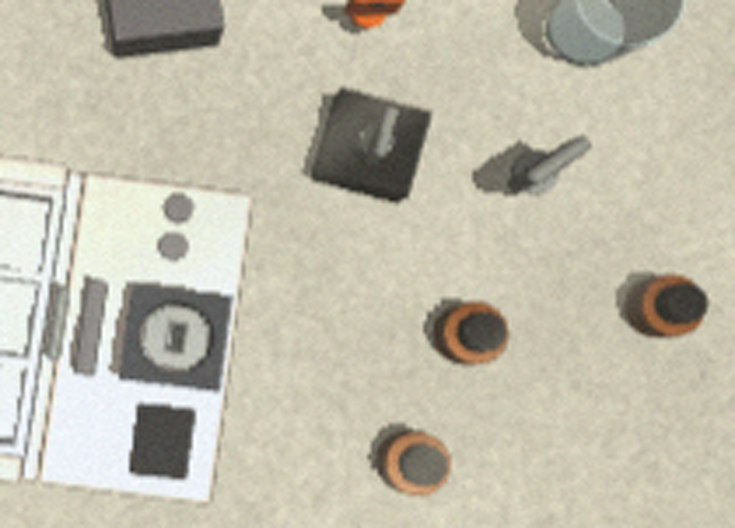

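```bash
python3 - <<'E'
from h import *
def rect(q):
    r=cv2.minAreaRect(q[:,:2].astype(np.float32)*1000); return [np.round(x,1) for x in r]
for n in ('top','scene'):
    s=last(n); w=cloud(s); z=w[...,2]; x=w[...,0]; y=w[...,1]
    b=lambda x0,x1,y0,y1,z0,z1:w[(x>x0)&(x<x1)&(y>y0)&(y<y1)&(z>z0)&(z<z1)]
    print(n,'housing',rect(b(.47,.58,-.08,.008,.069,.081)),np.median(b(.47,.58,-.08,.008,.069,.081)[:,2]))
    print('deck', rect(b(.40,.66,-.10,.0,.034,.046)), len(b(.40,.66,-.10,.0,.034,.046)))
    rim=b(.40,.66,.02,.18,.054,.066); print('rim',rect(rim),np.median(rim[:,2]))
    par=b(.44,.62,.05,.16,.052,.0585); print('part z',rect(par))
    fl=b(.43,.63,.04,.17,.03,.04); print('floor',rect(fl),len(fl))
    st=b(.60,.70,-.21,-.11,.026,.042); print('stand',rect(st),np.median(st[:,2]))
    k=b(.62,.70,-.19,-.12,.05,.09); d=k[:,:2]-k[:,:2].mean(0); e=np.linalg.svd(d)[2][0]; print('key',rect(k),k.mean(0),k[:,2].max(),np.degrees(np.arctan2(e[1],e[0])),len(k))
    k=b(.60,.68,-.30,-.22,.05,.11);print('big',rect(k),k[:,2].max())
    hd=w[(x>.35)&(x<.75)&(y>.12)&(y<.4)&(z>.1)]; print('hood',hd.min(0),hd.max(0)); t=hd[hd[:,2]>hd[:,2].max()-.01]; print(t.mean(0))
s=last('top'); 
cv2.imwrite('pics/rackcrop.png',cv2.resize(s['img'][165:310,105:305][:,:,::-1],None,fx=4,fy=4,interpolation=cv2.INTER_CUBIC))
E
```

```text
top housing [array([517.3, -32.2]), array([59.9, 60. ]), np.float64(83.5)] 0.07453823138426496
deck [array([517.4, -30.2]), array([ 79.2, 205.4]), np.float64(84.1)] 2129
rim [array([534.4, 100.6]), array([160.9, 216.6]), np.float64(89.1)] 0.05926679610893382
part z [array([530., 105.]), array([180. , 109.9]), np.float64(0.0)]
floor [array([524.2,  95.1]), array([128.6, 174.7]), np.float64(83.6)] 3159
stand [array([ 652.3, -157.7]), array([60.6, 60.7]), np.float64(74.9)] 0.03466881512083786
key [array([ 652.1, -157.6]), array([ 8.9, 33.4]), np.float64(73.9)] [ 0.65099579 -0.1561677   0.07029686] 0.07868735020611695 164.82012853284638 83
big [array([ 633.7, -258.7]), array([11. , 44.9]), np.float64(37.2)] 0.09255590140934089
hood [0.44875925 0.17905204 0.10004553] [0.74999354 0.30319757 0.21705175]
[0.54722759 0.23367962 0.2130522 ]
scene housing [array([516.2, -32.1]), array([60.9, 63.5]), np.float64(82.9)] 0.07399209244207472
deck [array([515.9, -32.1]), array([ 79.6, 208. ]), np.float64(85.5)] 1300
rim [array([533., 100.]), array([160. , 221.1]), np.float64(89.9)] 0.058640041103442564
part z [array([530.1, 105.1]), array([109.7, 179.6]), np.float64(89.9)]
floor [array([530.7, 102.4]), array([126.2, 199. ]), np.float64(89.3)] 1820
stand [array([ 650.9, -157.4]), array([61.7, 61.1]), np.float64(75.6)] 0.03413881806304758
key [array([ 651.9, -157.8]), array([ 9.4, 33. ]), np.float64(75.1)] [ 0.653912   -0.15599915  0.06631744] 0.07684330522818161 -16.76902367500955 122
big [array([ 633.5, -258.4]), array([12.9, 45.4]), np.float64(37.2)] 0.0896744462592689
hood [0.4467788  0.17916453 0.10009236] [0.74997388 0.30384802 0.21553065]
[0.5490132  0.23383734 0.21196297]
```

View pics/rackcrop.png

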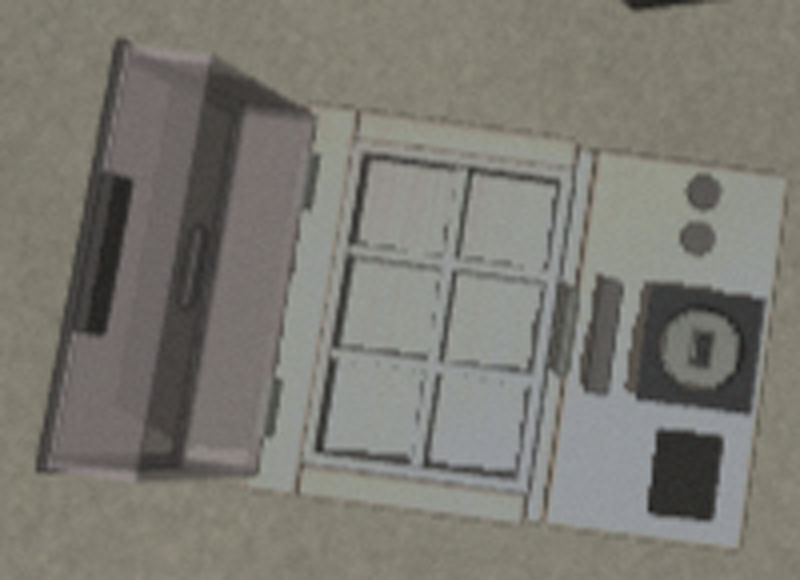

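The crop confirms the rack's 3x2 pockets (upper partition crossing at about (453,266), lower at (440,362) in the crop) and the slot at (703,348), all at a yaw of about -6.5°. Next I'll check the wrist view for hidden jars and set up a move planner.

```bash
cat >> h.py <<'E'
YAW=np.radians(-6.5); LOCK=np.array([.517,-.032]); 
RI=np.array([[np.cos(YAW),-np.sin(YAW)],[np.sin(YAW),np.cos(YAW)]])
RACK=LOCK+RI@[0,.138]
def inc(x,y): return RACK+RI@[x,y]
def proj(s,p):
    c=rot(s['attitude']).T@(np.asarray(p)-s['xyz']); return np.array([s['cx']+s['fx']*c[0]/-c[2], s['cy']-s['fy']*c[1]/-c[2]])
def plan(*targets):
    """each target: x,y,z,yaw(deg) -> shift & turn in pendant units, from the present pose"""
    p,r=tool()
    for t in targets:
        d=r.T@(np.array(t[:3])-p)/.2
        R1=R.from_euler('xyz',[np.pi,0,np.radians(t[3])]).as_matrix()
        a=R.from_matrix(r.T@R1).as_rotvec()/.5
        print('T',d.round(3).tolist(),'A',a.round(3).tolist())
E
python3 - <<'E'
from h import *
s=last('top')
for xy in ((.0275,0),(-.0275,0)):
    print((proj(s,[*inc(*xy),.056])-[105,165])*4)
print('lock',(proj(s,[*LOCK,.075])-[105,165])*4, RACK, inc(0,-.028))
plan([.40,.25,.30,115],[.5258,-.221,.2,67])
E
```

```text
[446.04427119 260.00301541]
[429.94375035 363.60799281]
lock [699.20850071 345.61881184] [0.53262204 0.10511292] [0.52945235 0.0772929 ]
T [-1.241, -1.118, -0.253] A [-0.003, 0.001, 1.353]
T [-2.846, -2.952, 0.25] A [-0.002, 0.002, 3.029]
```

View pics/wrist0.png

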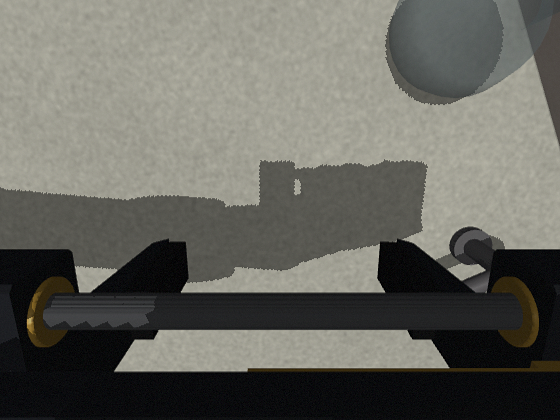

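Only bench shows in the wrist view: shadow in the middle, a glass-like object top right, no jars. So there are three jars. Setting out for jar 1.

```bash
cat >> h.py <<'E'
def chain(*targets,start=None):
    """each target one call, from the pose of the target before"""
    p,r=tool() if start is None else start
    for t in targets:
        R1=R.from_euler('xyz',[np.pi,0,np.radians(t[3])]).as_matrix()
        print('T',(r.T@(np.array(t[:3])-p)/.2).round(3).tolist(),'A',(R.from_matrix(r.T@R1).as_rotvec()/.5).round(3).tolist())
        p,r=np.array(t[:3]),R1
E
python3 - <<'E'
from h import *
chain([.33,.42,.30,130],[.39,.25,.30,108],[.42,.1,.3,90],[.46,-.08,.27,75],[.5258,-.221,.17,67])
E
```

```text
T [-0.552, -0.51, -0.254] A [-0.003, 0.001, 0.83]
T [-0.844, -0.317, -0.0] A [0.0, -0.0, 0.768]
T [-0.76, -0.089, -0.0] A [-0.0, -0.0, 0.628]
T [-0.9, 0.2, 0.15] A [0.0, -0.0, 0.524]
T [-0.596, 0.5, 0.5] A [0.0, -0.0, 0.279]
```

```bash
python3 -m pendant '[{"translation":[-0.55,-0.51,-0.25],"angular":[0,0,0.83],"claw":0.2},{"translation":[-0.55,-0.51,-0.25],"angular":[0,0,0.83],"claw":0.2},{"translation":[-0.55,-0.51,-0.25],"angular":[0,0,0.83],"claw":0.2},{"translation":[-0.55,-0.51,-0.25],"angular":[0,0,0.83],"claw":0.2},{"translation":[-0.55,-0.51,-0.25],"angular":[0,0,0.83],"claw":0.2},{"translation":[-0.55,-0.51,-0.25],"angular":[0,0,0.83],"claw":0.2},{"translation":[-0.55,-0.51,-0.25],"angular":[0,0,0.83],"claw":0.2},{"translation":[-0.55,-0.51,-0.25],"angular":[0,0,0.83],"claw":0.2}]' 20
python3 -m pendant '[{"translation":[-0.84,-0.32,0],"angular":[0,0,0.77],"claw":0.2},{"translation":[-0.84,-0.32,0],"angular":[0,0,0.77],"claw":0.2},{"translation":[-0.84,-0.32,0],"angular":[0,0,0.77],"claw":0.2},{"translation":[-0.84,-0.32,0],"angular":[0,0,0.77],"claw":0.2},{"translation":[-0.84,-0.32,0],"angular":[0,0,0.77],"claw":0.2},{"translation":[-0.84,-0.32,0],"angular":[0,0,0.77],"claw":0.2},{"translation":[-0.84,-0.32,0],"angular":[0,0,0.77],"claw":0.2},{"translation":[-0.84,-0.32,0],"angular":[0,0,0.77],"claw":0.2}]'
python3 -m pendant '[{"translation":[-0.76,-0.09,0],"angular":[0,0,0.63],"claw":0.2},{"translation":[-0.76,-0.09,0],"angular":[0,0,0.63],"claw":0.2},{"translation":[-0.76,-0.09,0],"angular":[0,0,0.63],"claw":0.2},{"translation":[-0.76,-0.09,0],"angular":[0,0,0.63],"claw":0.2},{"translation":[-0.76,-0.09,0],"angular":[0,0,0.63],"claw":0.2},{"translation":[-0.76,-0.09,0],"angular":[0,0,0.63],"claw":0.2},{"translation":[-0.76,-0.09,0],"angular":[0,0,0.63],"claw":0.2},{"translation":[-0.76,-0.09,0],"angular":[0,0,0.63],"claw":0.2}]'
python3 - <<'E'
from h import *
print(tool()[0],state()['tcp_rot'])
chain([.46,-.08,.27,75],[.5258,-.221,.17,67])
E
```

```text
time: 0.95
tool_pos: [0.3288, 0.4218, 0.2991]
tcp_rot: [-3.141, -0.001, 2.272]
ft_force: [0.4, 0.8, 0.4]
width: 0.0527
gripper_force: 0.0
time: 1.75
tool_pos: [0.3882, 0.2524, 0.2995]
tcp_rot: [-3.141, -0.001, 1.887]
ft_force: [-0.1, 0.6, -0.7]
width: 0.053
gripper_force: 0.0
time: 2.55
tool_pos: [0.4182, 0.1022, 0.2996]
tcp_rot: [-3.141, -0.0, 1.572]
ft_force: [0.2, 0.4, -0.6]
width: 0.0528
gripper_force: 0.0
[0.41819922 0.10216547 0.29961983] [-3.14137665e+00 -4.91101186e-04  1.57221220e+00]
T [-0.911, 0.208, 0.148] A [-0.001, -0.001, 0.526]
T [-0.596, 0.5, 0.5] A [0.0, -0.0, 0.279]
```

```bash
python3 -m pendant '[{"translation":[-0.91,0.21,0.15],"angular":[0,0,0.53],"claw":0.2},{"translation":[-0.91,0.21,0.15],"angular":[0,0,0.53],"claw":0.2},{"translation":[-0.91,0.21,0.15],"angular":[0,0,0.53],"claw":0.2},{"translation":[-0.91,0.21,0.15],"angular":[0,0,0.53],"claw":0.2},{"translation":[-0.91,0.21,0.15],"angular":[0,0,0.53],"claw":0.2},{"translation":[-0.91,0.21,0.15],"angular":[0,0,0.53],"claw":0.2},{"translation":[-0.91,0.21,0.15],"angular":[0,0,0.53],"claw":0.2},{"translation":[-0.91,0.21,0.15],"angular":[0,0,0.53],"claw":0.2}]'
python3 -m pendant '[{"translation":[-0.6,0.5,0.5],"angular":[0,0,0.28],"claw":0.2},{"translation":[-0.6,0.5,0.5],"angular":[0,0,0.28],"claw":0.2},{"translation":[-0.6,0.5,0.5],"angular":[0,0,0.28],"claw":0.2},{"translation":[-0.6,0.5,0.5],"angular":[0,0,0.28],"claw":0.2},{"translation":[-0.6,0.5,0.5],"angular":[0,0,0.28],"claw":0.2},{"translation":[-0.6,0.5,0.5],"angular":[0,0,0.28],"claw":0.2},{"translation":[-0.6,0.5,0.5],"angular":[0,0,0.28],"claw":0.2},{"translation":[-0.6,0.5,0.5],"angular":[0,0,0.28],"claw":0.2}]'
cat >> h.py <<'E'
def caps(s):
    from scipy import ndimage as nd
    w=cloud(s); l,c=nd.label((w[...,2]>.047)&(w[...,2]<.062)&(w[...,1]<-.1)&(w[...,0]<.62)&(w[...,1]>-.5))
    for i in range(1,c+1):
        q=w[l==i]
        if len(q)>25: print(len(q),((q.max(0)+q.min(0))/2).round(4),np.ptp(q,axis=0).round(3))
E
python3 - <<'E'
from h import *
s=snap('wrist','w1'); print(tool()[0],s['xyz']); caps(s); 
print('top'); caps(snap('top'))
E
```

```text
time: 3.35
tool_pos: [0.4601, -0.0795, 0.2698]
tcp_rot: [-3.141, -0.001, 1.307]
ft_force: [-0.1, -0.0, 0.3]
width: 0.0531
gripper_force: 0.0
time: 4.15
tool_pos: [0.5253, -0.2218, 0.1706]
tcp_rot: [3.141, -0.001, 1.166]
ft_force: [-0.5, -0.2, 0.2]
width: 0.0527
gripper_force: 0.0
[ 0.52524063 -0.22208395  0.17058281] [ 0.55102281 -0.16169199  0.30595797]
79 [ 0.6178 -0.2437  0.0544] [0.004 0.009 0.015]
960 [ 0.4375 -0.1845  0.0519] [0.026 0.025 0.01 ]
907 [ 0.5237 -0.2213  0.0518] [0.025 0.025 0.01 ]
71 [ 0.5361 -0.3512  0.0545] [0.007 0.01  0.003]
top
117 [ 0.526  -0.2219  0.0523] [0.024 0.026 0.01 ]
126 [ 0.4399 -0.1852  0.0522] [0.025 0.025 0.01 ]
```

```bash
python3 -m pendant '[{"translation":[0,0,0.2],"angular":[0,0,0],"claw":0.2},{"translation":[0,0,0.4],"angular":[0,0,0],"claw":0.2},{"translation":[0,0,0.62],"angular":[0,0,0],"claw":0.2},{"translation":[0,0,0.62],"angular":[0,0,0],"claw":0.2},{"translation":[0,0,0.62],"angular":[0,0,0],"claw":-1},{"translation":[0,0,0.62],"angular":[0,0,0],"claw":-1},{"translation":[0,0,0.62],"angular":[0,0,0],"claw":-1},{"translation":[0,0,0.62],"angular":[0,0,0],"claw":-1}]' 20
python3 -m pendant '[{"translation":[0,0,0],"angular":[0,0,0],"claw":-1},{"translation":[0,0,0],"angular":[0,0,0],"claw":-1},{"translation":[0,0,-0.3],"angular":[0,0,0],"claw":-1},{"translation":[0,0,-0.6],"angular":[0,0,0],"claw":-1},{"translation":[0,0,-0.8],"angular":[0,0,0],"claw":-1},{"translation":[0,0,-0.8],"angular":[0,0,0],"claw":-1},{"translation":[0,0,-0.8],"angular":[0,0,0],"claw":-1},{"translation":[0,0,-0.8],"angular":[0,0,0],"claw":-1}]' 20
python3 - <<'E'
from h import *
print(inc(-.055,-.028),inc(0,-.028),inc(.055,-.028))
p=inc(.055,-.028)
chain([.52,-.09,.205,80],[*p,.2,83.5],[*p,.083,83.5])
E
```

```text
time: 5.05
tool_pos: [0.5256, -0.2239, 0.0477]
tcp_rot: [3.139, -0.0, 1.164]
ft_force: [-1.5, 0.7, 5.5]
width: 0.0256
gripper_force: 20.1
time: 5.85
tool_pos: [0.5242, -0.2231, 0.205]
tcp_rot: [-3.14, -0.0, 1.164]
ft_force: [0.2, -0.1, -0.4]
width: 0.0258
gripper_force: 20.0
[0.4748059  0.08351908] [0.52945235 0.0772929 ] [0.58409881 0.07106673]
T [0.603, -0.283, 0.0] A [-0.003, -0.001, -0.464]
T [0.849, 0.176, 0.025] A [-0.0, 0.0, -0.122]
T [0.0, -0.0, 0.585] A [0.0, 0.0, 0.0]
```

```bash
python3 -m pendant '[{"translation":[0.6,-0.28,0],"angular":[0,0,-0.46],"claw":-1},{"translation":[0.6,-0.28,0],"angular":[0,0,-0.46],"claw":-1},{"translation":[0.6,-0.28,0],"angular":[0,0,-0.46],"claw":-1},{"translation":[0.6,-0.28,0],"angular":[0,0,-0.46],"claw":-1},{"translation":[0.6,-0.28,0],"angular":[0,0,-0.46],"claw":-1},{"translation":[0.6,-0.28,0],"angular":[0,0,-0.46],"claw":-1},{"translation":[0.6,-0.28,0],"angular":[0,0,-0.46],"claw":-1},{"translation":[0.6,-0.28,0],"angular":[0,0,-0.46],"claw":-1}]'
python3 -m pendant '[{"translation":[0.85,0.18,0.02],"angular":[0,0,-0.12],"claw":-1},{"translation":[0.85,0.18,0.02],"angular":[0,0,-0.12],"claw":-1},{"translation":[0.85,0.18,0.02],"angular":[0,0,-0.12],"claw":-1},{"translation":[0.85,0.18,0.02],"angular":[0,0,-0.12],"claw":-1},{"translation":[0.85,0.18,0.02],"angular":[0,0,-0.12],"claw":-1},{"translation":[0.85,0.18,0.02],"angular":[0,0,-0.12],"claw":-1},{"translation":[0.85,0.18,0.02],"angular":[0,0,-0.12],"claw":-1},{"translation":[0.85,0.18,0.02],"angular":[0,0,-0.12],"claw":-1}]'
python3 - <<'E'
from h import *
s=snap('wrist','w2'); print(tool()[0]); print(proj(s,[*RACK,.056]))
for i in (-.0275,.0275): print(i,proj(s,[*inc(i,0),.056]))
for a,b in ((-.0275,-.054),(.0275,-.054),(-.0275,.054),(.0275,.054),(-.081,0),(.081,0)): print(a,b,proj(s,[*inc(a,b),.056]).round())
caps(snap('top'))
E
```

```text
time: 6.65
tool_pos: [0.5208, -0.0926, 0.2054]
tcp_rot: [-3.141, 0.001, 1.392]
ft_force: [0.4, 0.6, -0.6]
width: 0.0256
gripper_force: 20.0
time: 7.45
tool_pos: [0.586, 0.0674, 0.2018]
tcp_rot: [-3.141, 0.001, 1.451]
ft_force: [-0.3, 0.1, -1.4]
width: 0.0257
gripper_force: 20.0
[0.58607385 0.06782317 0.20189762]
[212.04806953 155.78053546]
-0.0275 [178.43717102 155.97878386]
0.0275 [245.67214487 155.58220935]
-0.0275 -0.054 [184. 219.]
0.0275 -0.054 [248. 219.]
-0.0275 0.054 [173.  86.]
0.0275 0.054 [243.  86.]
-0.081 0 [113. 156.]
0.081 0 [311. 155.]
120 [ 0.5471 -0.347   0.0521] [0.025 0.025 0.01 ]
124 [ 0.44  -0.185  0.053] [0.025 0.025 0.008]
```

View pics/w2.png

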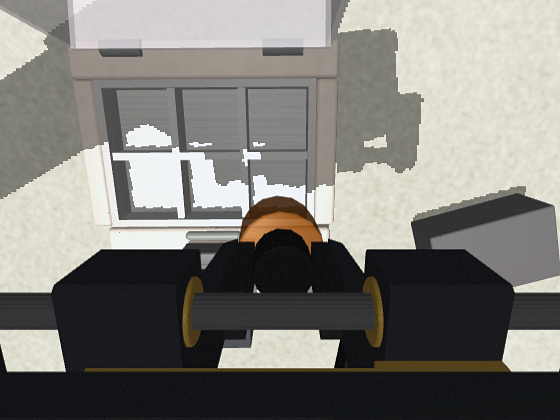

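The picture shows partition crossings at (179,156) and (246,155), within 1 px of my projected rack frame, and the jar is held upright. Lower it.

```bash
python3 - <<'E'
from h import *
chain([.5840,.0697,.12,83.5],[.5840,.0697,.082,83.5])
E
```

```text
T [0.006, -0.012, 0.409] A [-0.0, 0.001, -0.011]
T [0.0, -0.0, 0.19] A [0.0, 0.0, 0.0]
```

```bash
python3 -m pendant '[{"translation":[0.01,-0.01,0.15],"angular":[0,0,-0.01],"claw":-1},{"translation":[0.01,-0.01,0.3],"angular":[0,0,-0.01],"claw":-1},{"translation":[0.01,-0.01,0.4],"angular":[0,0,-0.01],"claw":-1},{"translation":[0.01,-0.01,0.46],"angular":[0,0,-0.01],"claw":-1},{"translation":[0.01,-0.01,0.51],"angular":[0,0,-0.01],"claw":-1},{"translation":[0.01,-0.01,0.56],"angular":[0,0,-0.01],"claw":-1},{"translation":[0.01,-0.01,0.6],"angular":[0,0,-0.01],"claw":-1},{"translation":[0.01,-0.01,0.6],"angular":[0,0,-0.01],"claw":-1}]'
```

```text
time: 8.35
tool_pos: [0.5838, 0.0721, 0.0815]
tcp_rot: [-3.14, -0.0, 1.459]
ft_force: [-0.6, -0.1, -0.4]
width: 0.0258
gripper_force: 20.0
```

```bash
python3 -m pendant '[{"translation":[0,0,0],"angular":[0,0,0],"claw":-0.1},{"translation":[0,0,0],"angular":[0,0,0],"claw":-0.1},{"translation":[0,0,0],"angular":[0,0,0],"claw":-0.1},{"translation":[0,0,-0.1],"angular":[0,0,0],"claw":-0.1},{"translation":[0,0,-0.3],"angular":[0,0,0],"claw":-0.1},{"translation":[0,0,-0.5],"angular":[0,0,0],"claw":-0.1},{"translation":[0,0,-0.6],"angular":[0,0,0],"claw":-0.1},{"translation":[0,0,-0.6],"angular":[0,0,0],"claw":-0.1}]'
python3 - <<'E'
from h import *
w=cloud(snap('top')); d=np.hypot(w[...,0]-.584,w[...,1]-.071)
q=w[(d<.03)&(w[...,2]>.082)&(w[...,2]<.1)]; print('jar1 top',len(q),q.mean(0) if len(q) else 0, q[:,2].max())
caps(last('top'))
chain([.48,-.06,.20,70],[.44,-.185,.15,62],[.44,-.185,.046,62])
E
```

```text
time: 9.15
tool_pos: [0.5869, 0.0721, 0.2052]
tcp_rot: [3.134, -0.002, 1.459]
ft_force: [0.5, -0.2, -0.9]
width: 0.0399
gripper_force: 0.0Traceback (most recent call last):
  File "<stdin>", line 3, in <module>
    return umr_maximum(a, axis, None, out, keepdims, initial, where)
ValueError: zero-size array to reduction operation maximum which has no identity
```

```bash
python3 - <<'E'
from h import *
caps(last('top'))
chain([.48,-.06,.20,70],[.44,-.185,.15,62])
E
```

```text
119 [ 0.5472 -0.3471  0.0526] [0.026 0.025 0.01 ]
125 [ 0.44   -0.1847  0.0531] [0.025 0.026 0.011]
T [-0.715, -0.451, 0.014] A [0.007, -0.003, 0.474]
T [-0.656, 0.026, 0.25] A [0.0, -0.0, 0.279]
```

```bash
python3 -m pendant '[{"translation":[-0.72,-0.45,0.01],"angular":[0,0,0.47],"claw":0.2},{"translation":[-0.72,-0.45,0.01],"angular":[0,0,0.47],"claw":0.2},{"translation":[-0.72,-0.45,0.01],"angular":[0,0,0.47],"claw":0.2},{"translation":[-0.72,-0.45,0.01],"angular":[0,0,0.47],"claw":0.2},{"translation":[-0.72,-0.45,0.01],"angular":[0,0,0.47],"claw":0.2},{"translation":[-0.72,-0.45,0.01],"angular":[0,0,0.47],"claw":0.2},{"translation":[-0.72,-0.45,0.01],"angular":[0,0,0.47],"claw":0.2},{"translation":[-0.72,-0.45,0.01],"angular":[0,0,0.47],"claw":0.2}]'
python3 -m pendant '[{"translation":[-0.66,0.03,0.25],"angular":[0,0,0.28],"claw":0.2},{"translation":[-0.66,0.03,0.25],"angular":[0,0,0.28],"claw":0.2},{"translation":[-0.66,0.03,0.25],"angular":[0,0,0.28],"claw":0.2},{"translation":[-0.66,0.03,0.25],"angular":[0,0,0.28],"claw":0.2},{"translation":[-0.66,0.03,0.25],"angular":[0,0,0.28],"claw":0.2},{"translation":[-0.66,0.03,0.25],"angular":[0,0,0.28],"claw":0.2},{"translation":[-0.66,0.03,0.25],"angular":[0,0,0.28],"claw":0.2},{"translation":[-0.66,0.03,0.25],"angular":[0,0,0.28],"claw":0.2}]'
python3 - <<'E'
from h import *
s=snap('wrist'); print('wrist');caps(s); s=snap('top'); print('top'); caps(s)
w=cloud(s); d=np.hypot(w[...,0]-.584,w[...,1]-.071)
q=w[(d<.03)&(w[...,2]>.08)&(w[...,2]<.1)]; print('jar1 top',len(q),q.mean(0),q[:,2].max())
chain([.44,-.185,.046,62])
E
```

```text
time: 10.0
tool_pos: [0.48, -0.0596, 0.1993]
tcp_rot: [3.141, -0.001, 1.226]
ft_force: [0.3, 0.9, -0.2]
width: 0.0532
gripper_force: 0.0
time: 10.8
tool_pos: [0.4406, -0.1859, 0.15]
tcp_rot: [3.141, -0.001, 1.087]
ft_force: [-0.1, 0.7, 0.1]
width: 0.0528
gripper_force: 0.0
wrist
207 [ 0.6174 -0.2451  0.0543] [0.005 0.012 0.015]
1053 [ 0.4375 -0.1843  0.0517] [0.025 0.025 0.009]
top
120 [ 0.5481 -0.3469  0.0525] [0.024 0.025 0.01 ]
123 [ 0.44   -0.1852  0.0526] [0.025 0.025 0.011]
jar1 top 129 [0.58607893 0.07223337 0.08861118] 0.09257700219144516
T [0.005, -0.005, 0.52] A [0.001, -0.001, 0.007]
```

```bash
python3 -m pendant '[{"translation":[0,0,0.2],"angular":[0,0,0],"claw":0.2},{"translation":[0,0,0.4],"angular":[0,0,0],"claw":0.2},{"translation":[0,0,0.51],"angular":[0,0,0],"claw":0.2},{"translation":[0,0,0.51],"angular":[0,0,0],"claw":0.2},{"translation":[0,0,0.51],"angular":[0,0,0],"claw":-1},{"translation":[0,0,0.51],"angular":[0,0,0],"claw":-1},{"translation":[0,0,0.51],"angular":[0,0,0],"claw":-1},{"translation":[0,0,0.51],"angular":[0,0,0],"claw":-1}]' 20
python3 -m pendant '[{"translation":[0,0,0],"angular":[0,0,0],"claw":-1},{"translation":[0,0,0],"angular":[0,0,0],"claw":-1},{"translation":[0,0,-0.3],"angular":[0,0,0],"claw":-1},{"translation":[0,0,-0.6],"angular":[0,0,0],"claw":-1},{"translation":[0,0,-0.8],"angular":[0,0,0],"claw":-1},{"translation":[0,0,-0.8],"angular":[0,0,0],"claw":-1},{"translation":[0,0,-0.8],"angular":[0,0,0],"claw":-1},{"translation":[0,0,-0.8],"angular":[0,0,0],"claw":-1}]' 20
python3 - <<'E'
from h import *
p=inc(-.055,-.028)-[0,.001]
chain([.44,-.06,.205,75],[*p,.2,83.5],[*p,.082,83.5])
E
```

```text
time: 11.7
tool_pos: [0.4397, -0.1871, 0.0487]
tcp_rot: [3.141, -0.0, 1.084]
ft_force: [-1.2, 0.8, 1.8]
width: 0.0253
gripper_force: 19.8
time: 12.5
tool_pos: [0.4393, -0.1868, 0.2068]
tcp_rot: [-3.14, -0.0, 1.084]
ft_force: [0.1, -0.5, -1.1]
width: 0.0256
gripper_force: 19.7
T [0.562, -0.293, 0.009] A [-0.003, -0.0, -0.45]
T [0.733, -0.016, 0.025] A [0.0, 0.0, -0.297]
T [0.0, -0.0, 0.59] A [0.0, 0.0, 0.0]
```

```bash
python3 -m pendant '[{"translation":[0.56,-0.29,0.01],"angular":[0,0,-0.45],"claw":-1},{"translation":[0.56,-0.29,0.01],"angular":[0,0,-0.45],"claw":-1},{"translation":[0.56,-0.29,0.01],"angular":[0,0,-0.45],"claw":-1},{"translation":[0.56,-0.29,0.01],"angular":[0,0,-0.45],"claw":-1},{"translation":[0.56,-0.29,0.01],"angular":[0,0,-0.45],"claw":-1},{"translation":[0.56,-0.29,0.01],"angular":[0,0,-0.45],"claw":-1},{"translation":[0.56,-0.29,0.01],"angular":[0,0,-0.45],"claw":-1},{"translation":[0.56,-0.29,0.01],"angular":[0,0,-0.45],"claw":-1}]'
python3 -m pendant '[{"translation":[0.73,-0.02,0.02],"angular":[0,0,-0.3],"claw":-1},{"translation":[0.73,-0.02,0.02],"angular":[0,0,-0.3],"claw":-1},{"translation":[0.73,-0.02,0.02],"angular":[0,0,-0.3],"claw":-1},{"translation":[0.73,-0.02,0.02],"angular":[0,0,-0.3],"claw":-1},{"translation":[0.73,-0.02,0.02],"angular":[0,0,-0.3],"claw":-1},{"translation":[0.73,-0.02,0.02],"angular":[0,0,-0.3],"claw":-1},{"translation":[0.73,-0.02,0.02],"angular":[0,0,-0.3],"claw":-1},{"translation":[0.73,-0.02,0.02],"angular":[0,0,-0.3],"claw":-1}]'
python3 - <<'E'
from h import *
p=inc(-.055,-.028)-[0,.001]
print(p,tool()[0])
chain([*p,.083,83.5])
E
```

```text
time: 13.3
tool_pos: [0.4408, -0.0623, 0.2055]
tcp_rot: [-3.141, 0.0, 1.306]
ft_force: [0.6, 0.4, -0.8]
width: 0.0259
gripper_force: 19.7
time: 14.1
tool_pos: [0.4748, 0.0793, 0.2018]
tcp_rot: [-3.142, 0.0, 1.456]
ft_force: [-0.6, 0.4, -1.4]
width: 0.0255
gripper_force: 19.7
[0.4748059  0.08251908] [0.47479842 0.07929986 0.20182498]
T [0.016, -0.002, 0.594] A [-0.0, 0.001, -0.003]
```

```bash
python3 -m pendant '[{"translation":[0,0,0.15],"angular":[0,0,0],"claw":-1},{"translation":[0,0,0.3],"angular":[0,0,0],"claw":-1},{"translation":[0,0,0.4],"angular":[0,0,0],"claw":-1},{"translation":[0,0,0.46],"angular":[0,0,0],"claw":-1},{"translation":[0,0,0.51],"angular":[0,0,0],"claw":-1},{"translation":[0,0,0.56],"angular":[0,0,0],"claw":-1},{"translation":[0,0,0.59],"angular":[0,0,0],"claw":-1},{"translation":[0,0,0.59],"angular":[0,0,0],"claw":-1}]'
python3 -m pendant '[{"translation":[0,0,0],"angular":[0,0,0],"claw":-0.1},{"translation":[0,0,0],"angular":[0,0,0],"claw":-0.1},{"translation":[0,0,0],"angular":[0,0,0],"claw":-0.1},{"translation":[0,0,-0.1],"angular":[0,0,0],"claw":-0.1},{"translation":[0,0,-0.3],"angular":[0,0,0],"claw":-0.1},{"translation":[0,0,-0.5],"angular":[0,0,0],"claw":-0.1},{"translation":[0,0,-0.6],"angular":[0,0,0],"claw":-0.1},{"translation":[0,0,-0.6],"angular":[0,0,0],"claw":-0.1}]'
python3 - <<'E'
from h import *
caps(snap('top'))
chain([.5,-.08,.20,72],[.52,-.23,.20,62],[.5475,-.347,.15,58])
E
```

```text
time: 14.9
tool_pos: [0.4746, 0.0809, 0.0835]
tcp_rot: [-3.141, -0.0, 1.459]
ft_force: [-0.2, 0.3, -0.5]
width: 0.0256
gripper_force: 20.2
time: 15.7
tool_pos: [0.4767, 0.0812, 0.2066]
tcp_rot: [3.135, -0.002, 1.459]
ft_force: [1.2, 0.4, 0.0]
width: 0.0395
gripper_force: 0.0
121 [ 0.5472 -0.3472  0.0517] [0.026 0.026 0.009]
T [-0.787, 0.211, 0.025] A [0.006, -0.003, 0.404]
T [-0.682, 0.327, 0.0] A [0.0, -0.0, 0.349]
T [-0.452, 0.396, 0.25] A [0.0, -0.0, 0.14]
```

```bash
python3 -m pendant '[{"translation":[-0.79,0.21,0.02],"angular":[0,0,0.4],"claw":0.2},{"translation":[-0.79,0.21,0.02],"angular":[0,0,0.4],"claw":0.2},{"translation":[-0.79,0.21,0.02],"angular":[0,0,0.4],"claw":0.2},{"translation":[-0.79,0.21,0.02],"angular":[0,0,0.4],"claw":0.2},{"translation":[-0.79,0.21,0.02],"angular":[0,0,0.4],"claw":0.2},{"translation":[-0.79,0.21,0.02],"angular":[0,0,0.4],"claw":0.2},{"translation":[-0.79,0.21,0.02],"angular":[0,0,0.4],"claw":0.2},{"translation":[-0.79,0.21,0.02],"angular":[0,0,0.4],"claw":0.2}]'
python3 -m pendant '[{"translation":[-0.68,0.33,0],"angular":[0,0,0.35],"claw":0.2},{"translation":[-0.68,0.33,0],"angular":[0,0,0.35],"claw":0.2},{"translation":[-0.68,0.33,0],"angular":[0,0,0.35],"claw":0.2},{"translation":[-0.68,0.33,0],"angular":[0,0,0.35],"claw":0.2},{"translation":[-0.68,0.33,0],"angular":[0,0,0.35],"claw":0.2},{"translation":[-0.68,0.33,0],"angular":[0,0,0.35],"claw":0.2},{"translation":[-0.68,0.33,0],"angular":[0,0,0.35],"claw":0.2},{"translation":[-0.68,0.33,0],"angular":[0,0,0.35],"claw":0.2}]'
python3 -m pendant '[{"translation":[-0.45,0.4,0.25],"angular":[0,0,0.14],"claw":0.2},{"translation":[-0.45,0.4,0.25],"angular":[0,0,0.14],"claw":0.2},{"translation":[-0.45,0.4,0.25],"angular":[0,0,0.14],"claw":0.2},{"translation":[-0.45,0.4,0.25],"angular":[0,0,0.14],"claw":0.2},{"translation":[-0.45,0.4,0.25],"angular":[0,0,0.14],"claw":0.2},{"translation":[-0.45,0.4,0.25],"angular":[0,0,0.14],"claw":0.2},{"translation":[-0.45,0.4,0.25],"angular":[0,0,0.14],"claw":0.2},{"translation":[-0.45,0.4,0.25],"angular":[0,0,0.14],"claw":0.2}]'
python3 - <<'E'
from h import *
s=snap('wrist'); print('wrist');caps(s); s=snap('top'); print('top'); caps(s)
w=cloud(s)
q=w[(w[...,1]<.17)&(w[...,1]>.03)&(w[...,2]>.08)&(w[...,2]<.1)&(w[...,0]>.4)&(w[...,0]<.65)]
for sgn in (1,-1):
    a=q[(q[:,0]-.53)*sgn>0]; print(len(a),a.mean(0))
chain([.5475,-.347,.046,58])
E
```

```text
time: 16.55
tool_pos: [0.4989, -0.0785, 0.1995]
tcp_rot: [-3.141, -0.001, 1.262]
ft_force: [-0.2, -0.3, 0.2]
width: 0.0526
gripper_force: 0.0
time: 17.35
tool_pos: [0.5203, -0.2286, 0.1997]
tcp_rot: [-3.141, -0.001, 1.087]
ft_force: [0.3, 1.2, -0.3]
width: 0.0529
gripper_force: 0.0
time: 18.15
tool_pos: [0.5491, -0.3461, 0.1503]
tcp_rot: [3.141, -0.001, 1.016]
ft_force: [0.3, -0.1, 0.8]
width: 0.053
gripper_force: 0.0
wrist
86 [ 0.6178 -0.2478  0.0545] [0.004 0.008 0.015]
1041 [ 0.5452 -0.3471  0.0517] [0.025 0.026 0.009]
top
117 [ 0.5471 -0.3476  0.0518] [0.026 0.025 0.009]
129 [0.58615118 0.07231025 0.08826076]
130 [0.47544005 0.08101565 0.08826912]
T [-0.005, -0.006, 0.521] A [0.001, -0.001, 0.005]
```

```bash
python3 -m pendant '[{"translation":[-0.005,-0.005,0.2],"angular":[0,0,0],"claw":0.2},{"translation":[-0.005,-0.005,0.4],"angular":[0,0,0],"claw":0.2},{"translation":[-0.005,-0.005,0.51],"angular":[0,0,0],"claw":0.2},{"translation":[-0.005,-0.005,0.51],"angular":[0,0,0],"claw":0.2},{"translation":[-0.005,-0.005,0.51],"angular":[0,0,0],"claw":-1},{"translation":[-0.005,-0.005,0.51],"angular":[0,0,0],"claw":-1},{"translation":[-0.005,-0.005,0.51],"angular":[0,0,0],"claw":-1},{"translation":[-0.005,-0.005,0.51],"angular":[0,0,0],"claw":-1}]' 20
python3 -m pendant '[{"translation":[0,0,0],"angular":[0,0,0],"claw":-1},{"translation":[0,0,0],"angular":[0,0,0],"claw":-1},{"translation":[0,0,-0.3],"angular":[0,0,0],"claw":-1},{"translation":[0,0,-0.6],"angular":[0,0,0],"claw":-1},{"translation":[0,0,-0.8],"angular":[0,0,0],"claw":-1},{"translation":[0,0,-0.8],"angular":[0,0,0],"claw":-1},{"translation":[0,0,-0.8],"angular":[0,0,0],"claw":-1},{"translation":[0,0,-0.8],"angular":[0,0,0],"claw":-1}]' 20
python3 - <<'E'
from h import *
p=inc(0,-.028)-[0,.001]
chain([.53,-.20,.207,67],[.52,-.05,.207,78],[*p,.2,83.5])
E
```

```text
time: 19.05
tool_pos: [0.5477, -0.3481, 0.049]
tcp_rot: [3.14, -0.0, 1.014]
ft_force: [-0.8, 0.3, 3.1]
width: 0.0252
gripper_force: 19.8
time: 19.85
tool_pos: [0.5465, -0.347, 0.2063]
tcp_rot: [-3.139, -0.0, 1.014]
ft_force: [-0.6, -0.2, -0.7]
width: 0.0252
gripper_force: 19.8
T [0.58, -0.458, -0.002] A [-0.005, -0.001, -0.311]
T [0.671, -0.339, -0.0] A [0.0, 0.0, -0.384]
T [0.627, -0.085, 0.035] A [0.0, 0.0, -0.192]
```

```bash
python3 -m pendant '[{"translation":[0.58,-0.46,0],"angular":[0,0,-0.31],"claw":-1},{"translation":[0.58,-0.46,0],"angular":[0,0,-0.31],"claw":-1},{"translation":[0.58,-0.46,0],"angular":[0,0,-0.31],"claw":-1},{"translation":[0.58,-0.46,0],"angular":[0,0,-0.31],"claw":-1},{"translation":[0.58,-0.46,0],"angular":[0,0,-0.31],"claw":-1},{"translation":[0.58,-0.46,0],"angular":[0,0,-0.31],"claw":-1},{"translation":[0.58,-0.46,0],"angular":[0,0,-0.31],"claw":-1},{"translation":[0.58,-0.46,0],"angular":[0,0,-0.31],"claw":-1}]'
python3 -m pendant '[{"translation":[0.67,-0.34,0],"angular":[0,0,-0.38],"claw":-1},{"translation":[0.67,-0.34,0],"angular":[0,0,-0.38],"claw":-1},{"translation":[0.67,-0.34,0],"angular":[0,0,-0.38],"claw":-1},{"translation":[0.67,-0.34,0],"angular":[0,0,-0.38],"claw":-1},{"translation":[0.67,-0.34,0],"angular":[0,0,-0.38],"claw":-1},{"translation":[0.67,-0.34,0],"angular":[0,0,-0.38],"claw":-1},{"translation":[0.67,-0.34,0],"angular":[0,0,-0.38],"claw":-1},{"translation":[0.67,-0.34,0],"angular":[0,0,-0.38],"claw":-1}]'
python3 -m pendant '[{"translation":[0.63,-0.085,0.03],"angular":[0,0,-0.19],"claw":-1},{"translation":[0.63,-0.085,0.03],"angular":[0,0,-0.19],"claw":-1},{"translation":[0.63,-0.085,0.03],"angular":[0,0,-0.19],"claw":-1},{"translation":[0.63,-0.085,0.03],"angular":[0,0,-0.19],"claw":-1},{"translation":[0.63,-0.085,0.03],"angular":[0,0,-0.19],"claw":-1},{"translation":[0.63,-0.085,0.03],"angular":[0,0,-0.19],"claw":-1},{"translation":[0.63,-0.085,0.03],"angular":[0,0,-0.19],"claw":-1},{"translation":[0.63,-0.085,0.03],"angular":[0,0,-0.19],"claw":-1}]'
python3 - <<'E'
from h import *
p=inc(0,-.028)-[0,.001]
snap('wrist'); print(p); chain([*p,.083,83.5])
E
```

```text
time: 20.65
tool_pos: [0.5301, -0.2022, 0.2073]
tcp_rot: [-3.141, 0.001, 1.166]
ft_force: [-0.9, -0.9, -0.3]
width: 0.0257
gripper_force: 19.8
time: 21.45
tool_pos: [0.5203, -0.0526, 0.2077]
tcp_rot: [3.141, 0.001, 1.356]
ft_force: [0.2, -0.6, -0.1]
width: 0.0254
gripper_force: 19.8
time: 22.25
tool_pos: [0.5303, 0.0745, 0.2018]
tcp_rot: [3.141, 0.0, 1.451]
ft_force: [0.8, -0.3, -0.9]
width: 0.0258
gripper_force: 19.8
[0.52945235 0.0762929 ]
T [0.007, -0.005, 0.594] A [0.0, 0.0, -0.011]
```

```bash
python3 -m pendant '[{"translation":[0,0,0.15],"angular":[0,0,-0.01],"claw":-1},{"translation":[0,0,0.3],"angular":[0,0,-0.01],"claw":-1},{"translation":[0,0,0.4],"angular":[0,0,-0.01],"claw":-1},{"translation":[0,0,0.46],"angular":[0,0,-0.01],"claw":-1},{"translation":[0,0,0.51],"angular":[0,0,-0.01],"claw":-1},{"translation":[0,0,0.56],"angular":[0,0,-0.01],"claw":-1},{"translation":[0,0,0.59],"angular":[0,0,-0.01],"claw":-1},{"translation":[0,0,0.59],"angular":[0,0,-0.01],"claw":-1}]'
python3 -m pendant '[{"translation":[0,0,0],"angular":[0,0,0],"claw":-0.2},{"translation":[0,0,0],"angular":[0,0,0],"claw":-0.2},{"translation":[0,0,0],"angular":[0,0,0],"claw":-0.2},{"translation":[0,0,-0.1],"angular":[0,0,0],"claw":-0.2},{"translation":[0,0,-0.3],"angular":[0,0,0],"claw":-0.2},{"translation":[0,0,-0.5],"angular":[0,0,0],"claw":-0.2},{"translation":[0,0,-0.8],"angular":[0,0,0],"claw":-0.2},{"translation":[0,0,-0.8],"angular":[0,0,0],"claw":-0.2}]'
python3 - <<'E'
from h import *
s=snap('scene'); w=cloud(s)
q=w[(w[...,1]<.15)&(w[...,1]>.03)&(w[...,2]>.08)&(w[...,2]<.096)&(w[...,0]>.4)&(w[...,0]<.65)]
from scipy.cluster.vq import kmeans2
c,l=kmeans2(q[:,:2].astype(float),np.array([[.475,.08],[.53,.076],[.584,.071]])); print(len(q),c,[q[l==i,2].max() for i in range(3)])
hd=w[(w[...,0]>.4)&(w[...,0]<.68)&(w[...,1]>.19)&(w[...,1]<.35)&(w[...,2]>.1)]; t=hd[hd[:,2]>hd[:,2].max()-.01]; print('hood',hd[:,2].max(),t.mean(0),RI.T@(t.mean(0)[:2]-RACK))
for a,b in ((.13,.045),(.142,.045),(.161,.03)):
  for th in (1.6,1.7,1.8): print(th,a,'y',round(.077-a*np.cos(th)+b*np.sin(th),3),'z',round(.06+a*np.sin(th)+b*np.cos(th),3))
E
```

```text
time: 23.1
tool_pos: [0.5298, 0.0761, 0.0835]
tcp_rot: [-3.141, -0.0, 1.459]
ft_force: [-0.1, 0.2, 0.5]
width: 0.0256
gripper_force: 20.1
time: 23.9
tool_pos: [0.5332, 0.0761, 0.2489]
tcp_rot: [3.132, -0.003, 1.458]
ft_force: [0.6, -0.0, -0.3]
width: 0.0351
gripper_force: 0.0
338 [[0.47664761 0.0811823 ]
 [0.53206977 0.0746733 ]
 [0.5875921  0.0726734 ]] [np.float64(0.0912150265279299), np.float64(0.09162825693885557), np.float64(0.09071325197317892)]
hood 0.215281111171444 [0.5488523  0.2338067  0.21170882] [0.00155737 0.12970384]
1.6 0.13 y 0.126 z 0.189
1.7 0.13 y 0.138 z 0.183
1.8 0.13 y 0.15 z 0.176
1.6 0.142 y 0.126 z 0.201
1.7 0.142 y 0.14 z 0.195
1.8 0.142 y 0.153 z 0.188
1.6 0.161 y 0.112 z 0.22
1.7 0.161 y 0.127 z 0.216
1.8 0.161 y 0.143 z 0.21
```

All three jars are fully down (cap tops at 0.089–0.091) and the hood is at about 1.7 rad. Next I'll plan the hood arc with closed fingers.

```bash
python3 - <<'E'
from h import *
a=inc(0,.08);b=inc(0,.19)
chain([*a,.31,83.5],[*b,.31,83.5],[*b,.182,83.5])
y0,z0=.19,.182
for th in np.arange(1.75,-.01,-.125).tolist()+[0]:
    A=.135-.01*th/1.7; h=.010
    y=.077-A*np.cos(th)+.045*np.sin(th)+h; z=.06+A*np.sin(th)+.045*np.cos(th)+.011
    print(round(th,3),round((y-y0)/.2,2),round(-(z-z0)/.2,2))
E
```

```text
T [0.545, -0.014, -0.308] A [0.017, -0.006, 0.002]
T [0.55, -0.0, -0.0] A [0.0, 0.0, 0.0]
T [0.0, -0.0, 0.64] A [0.0, 0.0, 0.0]
1.75 -0.18 -0.02
1.625 -0.26 -0.06
1.5 -0.34 -0.09
1.375 -0.42 -0.11
1.25 -0.5 -0.12
1.125 -0.59 -0.12
1.0 -0.67 -0.11
0.875 -0.76 -0.09
0.75 -0.84 -0.05
0.625 -0.92 -0.01
0.5 -0.99 0.04
0.375 -1.05 0.1
0.25 -1.11 0.17
0.125 -1.15 0.25
0.0 -1.19 0.33
0 -1.19 0.33
```

```bash
python3 -m pendant '[{"translation":[0,0,-0.3],"angular":[0,0,0],"claw":-1},{"translation":[0,0,-0.3],"angular":[0,0,0],"claw":-1},{"translation":[0.5,0,-0.3],"angular":[0,0,0],"claw":-1},{"translation":[0.5,0,-0.3],"angular":[0,0,0],"claw":-1},{"translation":[0.5,0,-0.3],"angular":[0,0,0],"claw":-1},{"translation":[0.5,0,-0.3],"angular":[0,0,0],"claw":-1},{"translation":[0.5,0,-0.3],"angular":[0,0,0],"claw":-1},{"translation":[0.5,0,-0.3],"angular":[0,0,0],"claw":-1}]' 20
python3 -m pendant '[{"translation":[0.6,-0.01,0],"angular":[0.02,0,0],"claw":-1},{"translation":[0.6,-0.01,0],"angular":[0.02,0,0],"claw":-1},{"translation":[0.6,-0.01,0],"angular":[0.02,0,0],"claw":-1},{"translation":[0.6,-0.01,0],"angular":[0.02,0,0],"claw":-1},{"translation":[0.6,-0.01,0.3],"angular":[0.02,0,0],"claw":-1},{"translation":[0.6,-0.01,0.5],"angular":[0.02,0,0],"claw":-1},{"translation":[0.6,-0.01,0.64],"angular":[0.02,0,0],"claw":-1},{"translation":[0.6,-0.01,0.64],"angular":[0.02,0,0],"claw":-1}]'
python3 - <<'E'
from h import *
p,r=tool(); print(p,state()['tcp_rot'],RI.T@(p[:2]-RACK))
snap('wrist','w3'); s=snap('scene','s3')
w=cloud(snap('top'))
E
```

```text
time: 24.75
tool_pos: [0.5413, 0.1734, 0.3032]
tcp_rot: [-3.141, 0.001, 1.456]
ft_force: [-0.4, 0.4, 0.1]
width: 0.0008
gripper_force: 0.0
time: 25.55
tool_pos: [0.5506, 0.2906, 0.1719]
tcp_rot: [-3.125, 0.007, 1.456]
ft_force: [0.2, -1.2, -0.6]
width: 0.0002
gripper_force: 0.0
[0.55056538 0.29058565 0.17191765] [-3.12470066  0.00677982  1.45560503] [-0.00316812  0.18631173]
```

View pics/s3.png

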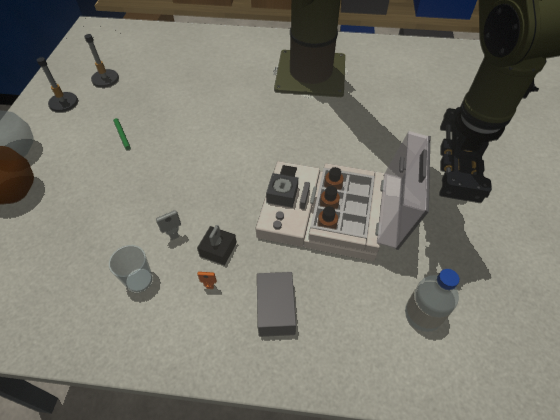

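The scene picture shows three amber jars in the front row at (335,175), (331,195) and (327,217). The closed gripper stands behind the open hood at (465,170). Closing the hood along the arc.

```bash
python3 -m pendant '[{"translation":[-0.16,0,-0.07],"angular":[0,0,0],"claw":-1},{"translation":[-0.24,0,-0.11],"angular":[0,0,0],"claw":-1},{"translation":[-0.32,0,-0.14],"angular":[0,0,0],"claw":-1},{"translation":[-0.4,0,-0.16],"angular":[0,0,0],"claw":-1},{"translation":[-0.48,0,-0.17],"angular":[0,0,0],"claw":-1},{"translation":[-0.57,0,-0.17],"angular":[0,0,0],"claw":-1},{"translation":[-0.65,0,-0.16],"angular":[0,0,0],"claw":-1},{"translation":[-0.74,0,-0.14],"angular":[0,0,0],"claw":-1}]'
python3 - <<'E'
from h import *
p,r=tool(); print(p,RI.T@(p[:2]-RACK))
snap('scene','s4')
E
```

```text
time: 26.5
tool_pos: [0.5371, 0.1461, 0.2038]
tcp_rot: [-3.133, -0.0, 1.459]
ft_force: [2.4, 2.8, 0.6]
width: 0.0003
gripper_force: 1.2
[0.53710818 0.14608409 0.2038156 ] [-0.00018076  0.04121565]
```

View pics/s4.png

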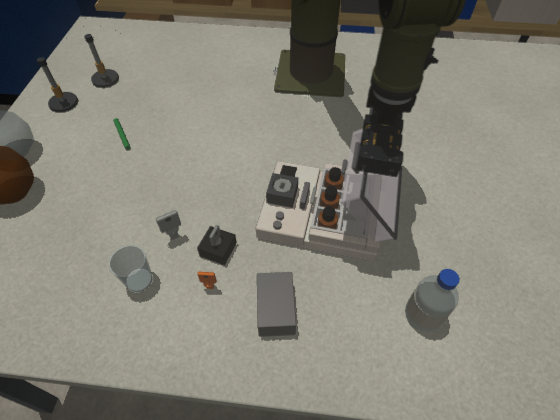

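The hood is following the push, now about 50° open at (375,190). Continuing down.

```bash
python3 -m pendant '[{"translation":[-0.08,0,0.04],"angular":[0,0,0],"claw":-1},{"translation":[-0.16,0,0.08],"angular":[0,0,0],"claw":-1},{"translation":[-0.23,0,0.13],"angular":[0,0,0],"claw":-1},{"translation":[-0.29,0,0.19],"angular":[0,0,0],"claw":-1},{"translation":[-0.35,0,0.26],"angular":[0,0,0],"claw":-1},{"translation":[-0.39,0,0.34],"angular":[0,0,0],"claw":-1},{"translation":[-0.42,0,0.38],"angular":[0,0,0],"claw":-1},{"translation":[-0.43,0,0.42],"angular":[0,0,0],"claw":-1}]'
python3 -m pendant '[{"translation":[0,0,0],"angular":[0,0,0],"claw":-1},{"translation":[0,0,0.02],"angular":[0,0,0],"claw":-1},{"translation":[0,0,0.03],"angular":[0,0,0],"claw":-1},{"translation":[0,0,0.03],"angular":[0,0,0],"claw":-1},{"translation":[0,0,0.04],"angular":[0,0,0],"claw":-1},{"translation":[0,0,0.04],"angular":[0,0,0],"claw":-1},{"translation":[0,0,0.05],"angular":[0,0,0],"claw":-1},{"translation":[0,0,0.05],"angular":[0,0,0],"claw":-1}]'
python3 - <<'E'
from h import *
p,r=tool(); print(p,RI.T@(p[:2]-RACK))
E
```

```text
time: 27.35
tool_pos: [0.5248, 0.0607, 0.1186]
tcp_rot: [-3.129, 0.002, 1.458]
ft_force: [-0.5, -0.7, 1.4]
width: 0.0005
gripper_force: 0.7
time: 28.15
tool_pos: [0.5261, 0.0625, 0.116]
tcp_rot: [-3.134, -0.002, 1.459]
ft_force: [-12.1, -0.1, 57.9]
width: 0.0006
gripper_force: 29.3
[0.5260935  0.06252775 0.11598627] [-0.0016658  -0.04305048]
```

```bash
python3 -m pendant '[{"translation":[0,0,-0.05],"angular":[0,0,0],"claw":-1},{"translation":[0,0,-0.2],"angular":[0,0,0],"claw":-1},{"translation":[0,0,-0.5],"angular":[0,0,0],"claw":-1},{"translation":[0,0,-0.5],"angular":[0,0,0],"claw":-0.3},{"translation":[-0.8,0,-0.5],"angular":[0,0,-0.3],"claw":-0.3},{"translation":[-0.8,0,-0.5],"angular":[0,0,-0.3],"claw":-0.3},{"translation":[-0.8,0,-0.5],"angular":[0,0,-0.3],"claw":-0.3},{"translation":[-0.8,0,-0.5],"angular":[0,0,-0.3],"claw":-0.3}]'
python3 - <<'E'
from h import *
for n in ('top','scene'):
    w=cloud(snap(n)); I=(w[...,:2]-RACK)@RI
    m=(abs(I[...,0])<.085)&(w[...,2]>.09)&(w[...,2]<.13)
    for y in (-.05,-.03,-.01,.02,.05): 
        q=w[m&(abs(I[...,1]-y)<.008)]; print(n,y,len(q),np.median(q[:,2]) if len(q) else 0)
chain([.60,-.11,.22,120],[.652,-.158,.2,145],[.652,-.158,.16,164.5])
E
```

```text
time: 28.95
tool_pos: [0.5077, -0.1037, 0.2099]
tcp_rot: [-3.131, 0.003, 1.6]
ft_force: [-0.2, -0.5, 0.3]
width: 0.0308
gripper_force: 0.0
top -0.05 689 0.1046896828276368
top -0.03 684 0.10475156523495649
top -0.01 690 0.1045343897273383
top 0.02 695 0.10465090288835233
top 0.05 697 0.10457678709100848
scene -0.05 468 0.1041183068269812
scene -0.03 473 0.10419908782863241
scene -0.01 474 0.10419683422944481
scene 0.02 480 0.10420375522534409
scene 0.05 500 0.10408103922763606
T [-0.071, 0.454, -0.056] A [-0.019, -0.006, -0.98]
T [-0.338, 0.105, 0.1] A [0.0, 0.0, -0.873]
T [0.0, -0.0, 0.2] A [-0.0, 0.0, -0.681]
```

The hood is flat at 0.1045 over its whole depth in both views, so it is shut. Now the key.

```bash
python3 -m pendant '[{"translation":[-0.07,0.45,-0.06],"angular":[-0.02,0,-0.98],"claw":-0.3},{"translation":[-0.07,0.45,-0.06],"angular":[-0.02,0,-0.98],"claw":-0.3},{"translation":[-0.07,0.45,-0.06],"angular":[-0.02,0,-0.98],"claw":-0.3},{"translation":[-0.07,0.45,-0.06],"angular":[-0.02,0,-0.98],"claw":-0.3},{"translation":[-0.07,0.45,-0.06],"angular":[-0.02,0,-0.98],"claw":-0.3},{"translation":[-0.07,0.45,-0.06],"angular":[-0.02,0,-0.98],"claw":-0.3},{"translation":[-0.07,0.45,-0.06],"angular":[-0.02,0,-0.98],"claw":-0.3},{"translation":[-0.07,0.45,-0.06],"angular":[-0.02,0,-0.98],"claw":-0.3}]'
python3 -m pendant '[{"translation":[-0.34,0.11,0.1],"angular":[0,0,-0.87],"claw":-0.3},{"translation":[-0.34,0.11,0.1],"angular":[0,0,-0.87],"claw":-0.3},{"translation":[-0.34,0.11,0.1],"angular":[0,0,-0.87],"claw":-0.3},{"translation":[-0.34,0.11,0.1],"angular":[0,0,-0.87],"claw":-0.3},{"translation":[-0.34,0.11,0.1],"angular":[0,0,-0.87],"claw":-0.3},{"translation":[-0.34,0.11,0.1],"angular":[0,0,-0.87],"claw":-0.3},{"translation":[-0.34,0.11,0.1],"angular":[0,0,-0.87],"claw":-0.3},{"translation":[-0.34,0.11,0.1],"angular":[0,0,-0.87],"claw":-0.3}]'
python3 -m pendant '[{"translation":[0,0,0.2],"angular":[0,0,-0.68],"claw":-0.3},{"translation":[0,0,0.2],"angular":[0,0,-0.68],"claw":-0.3},{"translation":[0,0,0.2],"angular":[0,0,-0.68],"claw":-0.3},{"translation":[0,0,0.2],"angular":[0,0,-0.68],"claw":-0.3},{"translation":[0,0,0.2],"angular":[0,0,-0.68],"claw":-0.3},{"translation":[0,0,0.2],"angular":[0,0,-0.68],"claw":-0.3},{"translation":[0,0,0.2],"angular":[0,0,-0.68],"claw":-0.3},{"translation":[0,0,0.2],"angular":[0,0,-0.68],"claw":-0.3}]'
python3 - <<'E'
from h import *
s=snap('wrist','w5'); p,r=tool(); print(p,state()['tcp_rot'])
w=cloud(s)
b=lambda z0,z1:w[(w[...,0]>.60)&(w[...,0]<.70)&(w[...,1]>-.21)&(w[...,1]<-.11)&(w[...,2]>z0)&(w[...,2]<z1)]
for nm,(z0,z1) in dict(stand=(.028,.037),bowtop=(.068,.08)).items():
    k=b(z0,z1)
    if len(k)>5: print(nm,len(k),cv2.minAreaRect(k[:,:2].astype(np.float32)*1000),np.median(k[:,2]))
E
```

```text
time: 29.85
tool_pos: [0.5997, -0.1066, 0.2208]
tcp_rot: [3.14, -0.004, 2.099]
ft_force: [1.0, 0.3, -0.7]
width: 0.0308
gripper_force: 0.0
time: 30.65
tool_pos: [0.6529, -0.1545, 0.2009]
tcp_rot: [3.139, -0.002, 2.534]
ft_force: [0.1, -0.6, 0.1]
width: 0.0309
gripper_force: 0.0
time: 31.45
tool_pos: [0.653, -0.1547, 0.1608]
tcp_rot: [3.138, -0.001, 2.874]
ft_force: [-0.5, -0.5, -0.3]
width: 0.0309
gripper_force: 0.0
[ 0.65300424 -0.15468744  0.16072417] [ 3.13800625e+00 -1.21413725e-03  2.87363333e+00]
stand 4837 ((649.9364624023438, -156.8916015625), (60.13596725463867, 60.16699981689453), 74.89665985107422) 0.035240513093250214
bowtop 571 ((650.0302734375, -156.86985778808594), (8.266674041748047, 34.068328857421875), 74.20093536376953) 0.07466291183899998
```

View pics/w5.png

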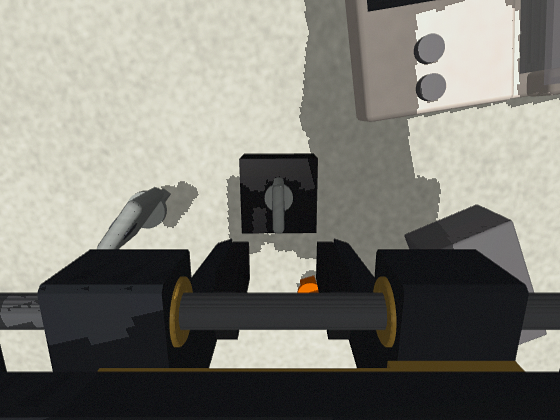

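The wrist view shows the key in its stand at (280,200), bow 34.1 x 8.3 mm with its top at z 0.0747, so it is the right key. The larger grey one is at (140,215) and the orange one at (308,287).

```bash
python3 - <<'E'
from h import *
chain([.651,-.1572,.10,164.7],[.651,-.1572,.055,164.7])
plan([.651,-.1572,.055,164.7])
E
```

```text
T [0.006, -0.016, 0.304] A [0.007, -0.002, -0.002]
T [0.0, -0.0, 0.225] A [0.0, 0.0, 0.0]
T [0.006, -0.017, 0.529] A [0.007, -0.002, -0.002]
```

```bash
python3 -m pendant '[{"translation":[0.006,-0.016,0.15],"angular":[0.007,0,0],"claw":-0.3},{"translation":[0.006,-0.016,0.3],"angular":[0.007,0,0],"claw":-0.3},{"translation":[0.006,-0.016,0.45],"angular":[0.007,0,0],"claw":-0.3},{"translation":[0.006,-0.016,0.53],"angular":[0.007,0,0],"claw":-0.3},{"translation":[0.006,-0.016,0.53],"angular":[0.007,0,0],"claw":-0.3},{"translation":[0.006,-0.016,0.53],"angular":[0.007,0,0],"claw":-0.3},{"translation":[0.006,-0.016,0.53],"angular":[0.007,0,0],"claw":-0.3},{"translation":[0.006,-0.016,0.53],"angular":[0.007,0,0],"claw":-0.3}]' 20
python3 -m pendant '[{"translation":[0,0,0],"angular":[0,0,0],"claw":-1},{"translation":[0,0,0],"angular":[0,0,0],"claw":-1},{"translation":[0,0,0],"angular":[0,0,0],"claw":-1},{"translation":[0,0,0],"angular":[0,0,0],"claw":-1},{"translation":[0,0,0],"angular":[0,0,0],"claw":-1},{"translation":[0,0,0],"angular":[0,0,0],"claw":-1},{"translation":[0,0,0],"angular":[0,0,0],"claw":-1},{"translation":[0,0,0],"angular":[0,0,0],"claw":-1}]' 30
python3 - <<'E'
from h import *
s=state(); print(s['tool_pos'],s['tcp_rot'],s['ft_force'],s['ft_torque'])
E
```

```text
time: 32.3
tool_pos: [0.652, -0.1573, 0.0562]
tcp_rot: [3.141, 0.001, 2.874]
ft_force: [0.2, 0.8, -0.5]
width: 0.0309
gripper_force: 0.0
time: 33.1
tool_pos: [0.651, -0.1571, 0.0548]
tcp_rot: [3.141, -0.001, 2.874]
ft_force: [-1.5, 0.3, 4.1]
width: 0.0082
gripper_force: 30.0
[ 0.65099592 -0.15706044  0.05478935] [ 3.14136703e+00 -1.21421705e-03  2.87381239e+00] [-1.47471473  0.25878872  4.1130106 ] [0.05178083 0.15437976 0.02675609]
```

```bash
python3 -m pendant '[{"translation":[0,0,-0.1],"angular":[0,0,0],"claw":-1},{"translation":[0,0,-0.2],"angular":[0,0,0],"claw":-1},{"translation":[0,0,-0.4],"angular":[0,0,0],"claw":-1},{"translation":[0,0,-0.6],"angular":[0,0,0],"claw":-1},{"translation":[0,0,-0.6],"angular":[0,0,0],"claw":-1},{"translation":[0,0,-0.6],"angular":[0,0,0],"claw":-1},{"translation":[0,0,-0.6],"angular":[0,0,0],"claw":-1},{"translation":[0,0,-0.6],"angular":[0,0,0],"claw":-1}]' 30
python3 - <<'E'
from h import *
print(state()['width'])
chain([.60,-.05,.17,168],[.517,-.032,.17,170])
E
```

```text
time: 33.9
tool_pos: [0.6499, -0.157, 0.1726]
tcp_rot: [-3.141, -0.005, 2.874]
ft_force: [-0.0, 0.0, -0.8]
width: 0.0075
gripper_force: 30.0
0.007525446275645212
T [0.382, 0.45, 0.015] A [-0.0, -0.01, -0.116]
T [0.425, 0.002, 0.0] A [-0.0, 0.0, -0.07]
```

```bash
python3 -m pendant '[{"translation":[0.38,0.45,0],"angular":[0,-0.01,-0.12],"claw":-1},{"translation":[0.38,0.45,0],"angular":[0,-0.01,-0.12],"claw":-1},{"translation":[0.38,0.45,0],"angular":[0,-0.01,-0.12],"claw":-1},{"translation":[0.38,0.45,0],"angular":[0,-0.01,-0.12],"claw":-1},{"translation":[0.38,0.45,0],"angular":[0,-0.01,-0.12],"claw":-1},{"translation":[0.38,0.45,0],"angular":[0,-0.01,-0.12],"claw":-1},{"translation":[0.38,0.45,0],"angular":[0,-0.01,-0.12],"claw":-1},{"translation":[0.38,0.45,0],"angular":[0,-0.01,-0.12],"claw":-1}]' 30
python3 - <<'E'
from h import *
s=snap('wrist'); p,r=tool(); print(p,state()['tcp_rot'])
i=s['img']; c=proj(s,[*LOCK,.075]).astype(int); print(c)
u0,v0=max(c[0]-50,0),max(c[1]-40,0)
cv2.imwrite('pics/slot.png',cv2.resize(i[v0:v0+80,u0:u0+100][:,:,::-1],None,fx=7,fy=7,interpolation=cv2.INTER_CUBIC)); print(u0,v0)
print(proj(s,[*(p-[0,0,.0]),])  , s['xyz'])
cv2.imwrite('pics/w6.png',i[:,:,::-1])
w=cloud(s); q=w[(np.hypot(w[...,0]-.517,w[...,1]+.032)<.018)]; print('z hist',np.histogram(q[:,2],bins=[.03,.04,.05,.06,.07,.073,.076,.08]))
dark=w[(np.hypot(w[...,0]-.517,w[...,1]+.032)<.016)&(w[...,2]<.068)]
if len(dark)>10: print(cv2.minAreaRect(dark[:,:2].astype(np.float32)*1000))
E
```

```text
time: 34.7
tool_pos: [0.6018, -0.0516, 0.1745]
tcp_rot: [-3.141, 0.004, 2.932]
ft_force: [-0.1, 0.1, -0.1]
width: 0.0078
gripper_force: 30.0
[ 0.60177179 -0.05132022  0.17452737] [-3.14142879  0.00368905  2.93222203]
[285  77]
235 37
[283.31042733 269.78748807] [ 0.53754112 -0.03784016  0.30948986]
z hist (array([  12,  264,   45,   45,   40, 1892,  314]), array([0.03 , 0.04 , 0.05 , 0.06 , 0.07 , 0.073, 0.076, 0.08 ]))
((513.9540405273438, -31.250263214111328), (8.035762786865234, 14.371307373046875), 80.8069076538086)
```

View pics/slot.png

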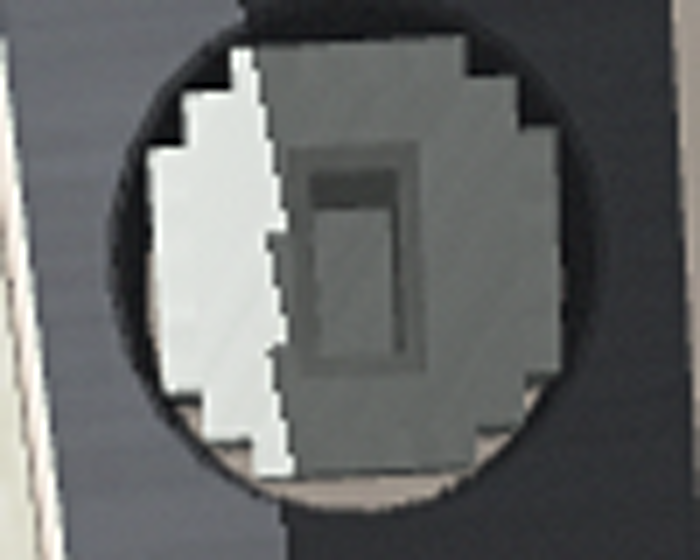

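View pics/w6.png

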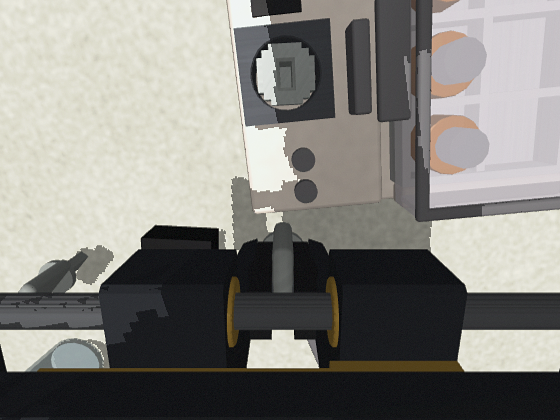

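The crop shows the slot's chamfer outline at crop corners (287,143), (415,140), (428,372), (303,375). The full wrist view shows the key held in the fingers with its bow end at (283,222), and the shut hood over the jars on the right.

```bash
python3 - <<'E'
from h import *
s=last('wrist'); p,r=tool()
def at(u,v,z):
    d=rot(s['attitude'])@np.array([(u-s['cx'])/s['fx'],-(v-s['cy'])/s['fy'],-1]); return s['xyz']+d*(z-s['xyz'][2])/d[2]
C=np.array([at(235+x/7,37+y/7,.075)[:2] for x,y in ((287,143),(415,140),(428,372),(303,375))])
print(C.mean(0), [np.linalg.norm(C[i]-C[i-1])*1e3 for i in range(4)])
e=(C[0]-C[3])+(C[1]-C[2]); ang=np.degrees(np.arctan2(-e[1],-e[0])); print('slot x dir',ang, ang+180)
w=cloud(s); t=(w-p)@r  # tool frame
m=(abs(t[...,1])<.008)&(t[...,2]<-.005)&(t[...,2]>-.03)&(t[...,0]>0)&(t[...,0]<.03)
q=t[m]; print('bow in tool',len(q),q.min(0),q.max(0)); top=q[q[:,2]<q[:,2].min()+.004]; print(top.min(0),top.max(0),top.mean(0))
print(np.histogram(q[:,0],12))
E
```

```text
[ 0.51511154 -0.03102477] [np.float64(20.07212551139101), np.float64(11.614052576320182), np.float64(20.058160212032462), np.float64(11.611629251491985)]
slot x dir -8.013911169206228 171.98608883079376
bow in tool 1795 [ 1.57216382e-07 -7.99420744e-03 -2.99679138e-02] [ 0.01834213  0.00799923 -0.00503811]
[ 0.00671206 -0.00799421 -0.02996791] [ 0.00991451  0.00798797 -0.02601707] [ 0.00882589  0.00016724 -0.02820786]
(array([ 49,  95, 102, 100, 107, 556, 151,  83,  86, 105, 130, 231]), array([1.57216382e-07, 1.52865494e-03, 3.05715267e-03, 4.58565040e-03,
       6.11414812e-03, 7.64264585e-03, 9.17114358e-03, 1.06996413e-02,
       1.22281390e-02, 1.37566368e-02, 1.52851345e-02, 1.68136322e-02,
       1.83421299e-02]))
```

Slot outline is 20.1 x 11.6 mm, matching the 16 x 8 slot plus its chamfer. Its centre is (0.515,-0.031), at yaw -8°, with the key about 1.2 mm forward of TCP. Go above it.

```bash
python3 - <<'E'
from h import *
chain([.5163,-.0312,.14,172])
E
```

```text
T [0.44, 0.01, 0.171] A [-0.001, 0.007, -0.139]
```

```bash
python3 -m pendant '[{"translation":[0.2,0.01,0],"angular":[0,0.007,-0.14],"claw":-1},{"translation":[0.44,0.01,0],"angular":[0,0.007,-0.14],"claw":-1},{"translation":[0.44,0.01,0.1],"angular":[0,0.007,-0.14],"claw":-1},{"translation":[0.44,0.01,0.17],"angular":[0,0.007,-0.14],"claw":-1},{"translation":[0.44,0.01,0.17],"angular":[0,0.007,-0.14],"claw":-1},{"translation":[0.44,0.01,0.17],"angular":[0,0.007,-0.14],"claw":-1},{"translation":[0.44,0.01,0.17],"angular":[0,0.007,-0.14],"claw":-1},{"translation":[0.44,0.01,0.17],"angular":[0,0.007,-0.14],"claw":-1}]' 30
python3 - <<'E'
from h import *
print(tool()[0],state()['tcp_rot'],172*np.pi/180)
chain([.5163,-.0312,.118,172],[.5163,-.0312,.0935,172])
plan([.5163,-.0312,.0935,172])
E
```

```text
time: 35.55
tool_pos: [0.5167, -0.0303, 0.141]
tcp_rot: [3.141, 0.001, 3.003]
ft_force: [0.6, -0.1, -0.9]
width: 0.0077
gripper_force: 30.0
[ 0.51666127 -0.03025058  0.14097755] [3.14129469e+00 1.47081817e-03 3.00343053e+00] 3.0019663134302466
T [0.001, -0.005, 0.115] A [0.001, 0.003, 0.003]
T [0.0, -0.0, 0.122] A [0.0, 0.0, 0.0]
T [0.001, -0.005, 0.237] A [0.001, 0.003, 0.003]
```

```bash
python3 -m pendant '[{"translation":[0,-0.005,0.03],"angular":[0,0,0],"claw":-1},{"translation":[0,-0.005,0.06],"angular":[0,0,0],"claw":-1},{"translation":[0,-0.005,0.08],"angular":[0,0,0],"claw":-1},{"translation":[0,-0.005,0.1],"angular":[0,0,0],"claw":-1},{"translation":[0,-0.005,0.115],"angular":[0,0,0],"claw":-1},{"translation":[0,-0.005,0.13],"angular":[0,0,0],"claw":-1},{"translation":[0,-0.005,0.145],"angular":[0,0,0],"claw":-1},{"translation":[0,-0.005,0.145],"angular":[0,0,0],"claw":-1}]' 30
```

```text
time: 36.35
tool_pos: [0.5157, -0.0311, 0.111]
tcp_rot: [-3.141, -0.0, 3.004]
ft_force: [-0.0, 0.8, -0.4]
width: 0.0075
gripper_force: 30.0
```

```bash
python3 -m pendant '[{"translation":[0,0,0.02],"angular":[0,0,0],"claw":-1},{"translation":[0,0,0.035],"angular":[0,0,0],"claw":-1},{"translation":[0,0,0.05],"angular":[0,0,0],"claw":-1},{"translation":[0,0,0.065],"angular":[0,0,0],"claw":-1},{"translation":[0,0,0.075],"angular":[0,0,0],"claw":-1},{"translation":[0,0,0.082],"angular":[0,0,0],"claw":-1},{"translation":[0,0,0.086],"angular":[0,0,0],"claw":-1},{"translation":[0,0,0.086],"angular":[0,0,0],"claw":-1}]' 30
```

```text
time: 37.15
tool_pos: [0.5159, -0.0311, 0.0947]
tcp_rot: [-3.141, 0.0, 3.004]
ft_force: [-1.2, 0.8, 5.4]
width: 0.0078
gripper_force: 30.0
```

The key is seated (TCP at 0.0947 as expected, light upward force). Turn it clockwise.

```bash
python3 -m pendant '[{"translation":[0,0,0],"angular":[0,0,0.15],"claw":-1},{"translation":[0,-0.001,0],"angular":[0,0,0.3],"claw":-1},{"translation":[0,-0.001,0],"angular":[0,0,0.45],"claw":-1},{"translation":[0,-0.001,0],"angular":[0,0,0.6],"claw":-1},{"translation":[0,-0.002,0],"angular":[0,0,0.75],"claw":-1},{"translation":[0,-0.002,0],"angular":[0,0,0.9],"claw":-1},{"translation":[0,-0.002,0],"angular":[0,0,1],"claw":-1},{"translation":[0,-0.002,0],"angular":[0,0,1],"claw":-1}]' 40
python3 -c "
from workcell import state;s=state();print(s['ft_torque'])"
python3 -m pendant '[{"translation":[0,0,0],"angular":[0,0,0.15],"claw":-1},{"translation":[0,-0.001,0],"angular":[0,0,0.3],"claw":-1},{"translation":[0,-0.001,0],"angular":[0,0,0.45],"claw":-1},{"translation":[0,-0.001,0],"angular":[0,0,0.6],"claw":-1},{"translation":[0,-0.002,0],"angular":[0,0,0.75],"claw":-1},{"translation":[0,-0.002,0],"angular":[0,0,0.9],"claw":-1},{"translation":[0,-0.002,0],"angular":[0,0,1],"claw":-1},{"translation":[0,-0.002,0],"angular":[0,0,1],"claw":-1}]' 40
python3 -c "
from workcell import state;s=state();print(s['ft_torque'])"
```

```text
time: 37.95
tool_pos: [0.516, -0.0317, 0.0947]
tcp_rot: [3.142, 0.001, 2.502]
ft_force: [-1.1, -1.0, 6.3]
width: 0.0074
gripper_force: 40.0
[-0.16039295  0.15626319  0.0142515 ]
time: 38.75
tool_pos: [0.5156, -0.0321, 0.0947]
tcp_rot: [3.141, 0.001, 2.003]
ft_force: [-1.4, -1.2, 6.6]
width: 0.0081
gripper_force: 40.0
[-0.16702661  0.28013036  0.0173933 ]
```

```bash
python3 -m pendant '[{"translation":[0,0,0],"angular":[0,0,0.12],"claw":-1},{"translation":[0,-0.001,0],"angular":[0,0,0.24],"claw":-1},{"translation":[0,-0.001,0],"angular":[0,0,0.36],"claw":-1},{"translation":[0,-0.001,0],"angular":[0,0,0.46],"claw":-1},{"translation":[0,-0.001,0],"angular":[0,0,0.54],"claw":-1},{"translation":[0,-0.001,0],"angular":[0,0,0.6],"claw":-1},{"translation":[0,-0.001,0],"angular":[0,0,0.6],"claw":-1},{"translation":[0,-0.001,0],"angular":[0,0,0.6],"claw":-1}]' 40
python3 -c "
from workcell import state;s=state();print(s['ft_torque'])"
```

```text
time: 39.55
tool_pos: [0.5154, -0.0322, 0.0947]
tcp_rot: [3.141, 0.0, 1.703]
ft_force: [-1.5, -0.2, 6.7]
width: 0.0078
gripper_force: 40.0
[-0.16721957  0.34923976  0.08372356]
```

```bash
python3 -m pendant '[{"translation":[0,0,0],"angular":[0,0,0],"claw":-0.3},{"translation":[0,0,0],"angular":[0,0,0],"claw":-0.3},{"translation":[0,0,0],"angular":[0,0,0],"claw":-0.3},{"translation":[0,0,-0.1],"angular":[0,0,0],"claw":-0.3},{"translation":[0,0,-0.3],"angular":[0,0,0],"claw":-0.3},{"translation":[0,0,-0.6],"angular":[0,0,0],"claw":-0.3},{"translation":[-0.6,0,-0.8],"angular":[0,0,0],"claw":-0.3},{"translation":[-0.8,0,-0.8],"angular":[0,0,0],"claw":-0.3}]'
python3 -m pendant '[{"translation":[-0.2,0,0],"angular":[0,0,0],"claw":-0.3},{"translation":[-0.2,0,0],"angular":[0,0,0],"claw":-0.3},{"translation":[-0.2,0,0],"angular":[0,0,0],"claw":-0.3},{"translation":[-0.2,0,0],"angular":[0,0,0],"claw":-0.3},{"translation":[-0.2,0,0],"angular":[0,0,0],"claw":-0.3},{"translation":[-0.2,0,0],"angular":[0,0,0],"claw":-0.3},{"translation":[-0.2,0,0],"angular":[0,0,0],"claw":-0.3},{"translation":[-0.2,0,0],"angular":[0,0,0],"claw":-0.3}]'
python3 - <<'E'
from h import *
for n in ('top','scene'):
    w=cloud(snap(n)); d=np.hypot(w[...,0]-.517,w[...,1]+.032)
    k=w[(d<.025)&(w[...,2]>.092)&(w[...,2]<.13)]; print(n,len(k),cv2.minAreaRect(k[:,:2].astype(np.float32)*1000),k[:,2].max())
    I=(w[...,:2]-RACK)@RI; q=w[(abs(I[...,0])<.085)&(abs(I[...,1]+.03)<.03)&(w[...,2]>.09)&(w[...,2]<.13)]; print('hood',np.median(q[:,2]))
i=last('scene')['img'][130:280,180:400]; cv2.imwrite('pics/fin.png',cv2.resize(i[:,:,::-1],None,fx=3.5,fy=3.5,interpolation=cv2.INTER_CUBIC))
E
```

```text
time: 40.35
tool_pos: [0.5293, -0.1246, 0.2388]
tcp_rot: [3.138, 0.0, 1.709]
ft_force: [2.1, -0.7, 0.1]
width: 0.0309
gripper_force: 0.0
time: 41.15
tool_pos: [0.5333, -0.1647, 0.2364]
tcp_rot: [-3.142, -0.0, 1.705]
ft_force: [1.0, 1.2, -0.2]
width: 0.0309
gripper_force: 0.0
top 74 ((517.1541137695312, -32.47744369506836), (8.117936134338379, 32.10074234008789), 8.254003524780273) 0.11790251009510855
hood 0.1046753223219633
scene 132 ((518.562744140625, -32.45326232910156), (9.256150245666504, 32.087711334228516), 11.612692832946777) 0.11656031052794646
hood 0.10422686041662221
```

View pics/fin.png

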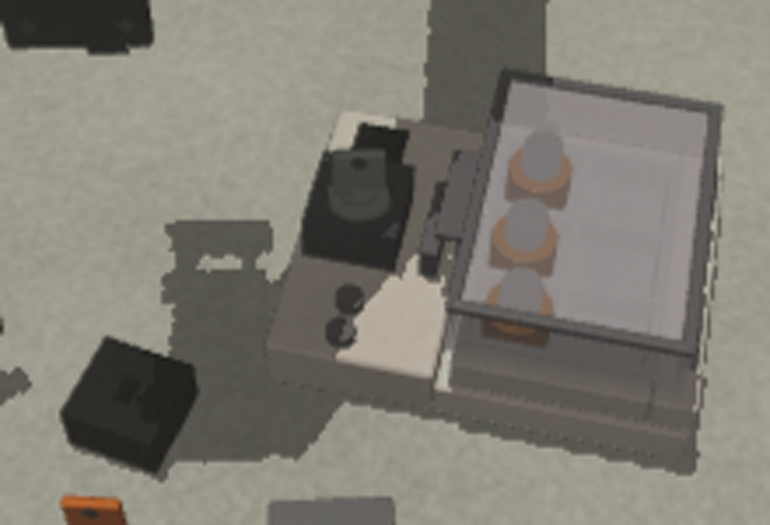

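The crop shows the three jars under the shut hood at (540,170), (525,235) and (520,305). The key is seated and turned in the switch at (360,185): bow top at 0.117, turned about 75°, hood top at 0.1045.

```bash
python3 -c "
from workcell import job_done; print(job_done())"
```

```text
the job is handed in; nothing more can be done
None
```

I handed the job in at about 41 s of robot time: all three jars are fully down in the front-row pockets, the hood is shut past its catch, and the key is fully in the switch and turned to the stop; the verdict was not reported back.

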